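Wedge a leaning drawer unit level so that its drawer stays shut

ROBOT

A 7-joint arm with a two-finger parallel gripper is mounted at the origin on the work surface. World frame = base frame: x ahead of the robot, y to its left, z up, the work surface at z = 0. Lengths are in mm, angles in degrees, forces in N, time in s.
With the tool pointing down it reaches from about 350 to 775 mm from the base axis. Payload 3.1 kg.
Tool frame: the origin (TCP) lies midway between the tips of the shut fingers; the grasp point (between the pads) lies hold_point_z behind it (hold_point_z is the distance from the TCP to the grasp point, in mm); x points along the fingers, y is the direction in which the jaws open and shut, and the axes are right-handed (so a half turn about x gives the same grasp; the last joint's range is limited). The gripper opens to 85 mm and grips with 20 to 120 N. Pads are 22 mm wide; open, the fingers measure 114 mm over their backs; the gripper's body (76 mm by 85 mm) begins 54 mm behind the grasp point. The pads swing forward as they close: fully open they stand 13 mm farther back than shut.
Start: joints at [-68.394, 17.813, 0.802, 86.603, -0.252, 75.585, -1.558], TCP at [223.641, 502.496, 231.304] pointing down, gripper open.
Joint ranges: [-154.91, 154.91], [-16.99, 109.72], [-72.82, 74.43], [7.12, 147.25], [-82.49, 262.49], [11.32, 116.49], [-174.64, 174.64]. Speed limits (degrees/s): [159.86, 159.86, 180, 180, 180, 180, 180].

INTERFACE

Orientations are given as [roll, pitch, yaw] about the fixed x, y, z axes, in that order (R = Rz(yaw) Ry(pitch) Rx(roll)).
In Python, from station import * gives the robot as it stands. The module is installed in compiled form; this text tells all that it offers.
- The arm moves only by the shell command python3 -m inch 'ROWS'. ROWS is JSON, one flat list of numbers, 5 for each row, row after row: the finger opening in cm, from 0 to 8.54, then the shift along the tool's x, y, z in cm, then the turn about the tool's x in rad. A call has 1 to 20 rows; each row shifts and turns the pose as measured when the row begins, along the tool's axes as they then stand; what a row does not reach is not made up. A row lasts 1/10 s, in which the tool goes at most 50 mm and 8.59 degrees, less where a joint would pass 70% of its speed; a pose out of reach is approached as far as the arm can. A call is refused whole if a number of a shift passes 5 or a number of a turn 0.15, either way. A call with a gripper value outside its range is refused whole. The fingers move at their own pace and stop on an object; the grip force is fixed at half the most. Time passes only in rows, so rows that do not move let the fingers close. It gives the time, the measured TCP pose, the force and the opening at its end, in the units of the state.
- read_state(): the state, without advancing time (a new reading comes with each control period).
- camera(name): name is "side" or "top"; returns a dict with "img" (384x512x3 uint8, blue, green, red), "z_map" (384x512 float32, mm along the optical axis (not along the pixel's ray), 0 where there is no reading), "mtx" (3x3 intrinsics, pixels), "world_to_cam" (4x4, takes a point from world to camera coordinates). Camera axes: x right, y down, z forward; pixel columns grow to the right and rows downward; lengths in mm; the calibration is good to about 2 mm. A picture is of the moment at which its call begins.
- close_job(): hands the job in, once; it reports no verdict.
The state is a dict: "t": time; "qpos": joint angles; "qd": joint speeds; "effort": joint torques, N m; "tcp_pos": TCP position; "eef_rot": TCP orientation; "ft_force": force on the tool from outside, world axes, zero at the start; "moment": the same for the moment, N m; "opening": finger opening in mm.
Only numpy, scipy, OpenCV 4.12 (cv2) and the standard library are available. Lean on these libraries where they do the work, as an engineer would, in place of code of your own. Each camera call takes 0.05 s, during which the arm holds its last target.

TASK

The little white drawer unit leans forward, so its shallow drawer keeps rolling out, and a sippy cup has been left standing in it. Stand the cup upright on the bare worktop, push the wooden door wedge, thin end first, under the middle of the front edge of the unit's set-back plinth until it jams tight with the unit level against the tiled ledge behind it, and then shut the drawer fully so that it stays shut by itself. Keep the cup upright throughout and leave the bowls, the plate and the spoon as they are.

Things in the scene. Friction and masses are not known exactly. Their poses are not given: they have to be found in the camera images.
- plinth_edge (a point): Middle of the lower front edge of the white drawer unit's plinth: the edge the wedge goes under. The plinth (280 wide, 225 mm deep) is set back 65 mm under the drawer case's front. x points into the unit (the way to push), y along the edge, z up. The edge is 6 mm above the worktop at first, 16 mm when level, flat behind; the only front feet are 20 mm stubs 122 mm either side of the middle.
- unit (a joint): Lean of the unit (0.85 kg), rad: 0.0476 fully forward (start), 0 level. It rocks on rear feet 210 mm behind the plinth edge and cannot slide. Wedging it up takes a push of 8 to 18 N; at level its back meets the tiled ledge, the push rises steeply and the wedge is jammed: leave it pressed with some 20 to 25 N, so that it grips with more than the unit's weight (6 to 9 N). It then holds by friction.
- boxing: Low tiled ledge (boxed-in pipes) fixed right behind the unit, 580 mm long (along y), 208 mm high, its face 291 mm behind the front of the drawer case. Origin on the worktop below the middle of that front (level); x into the unit, z up.
- drawer (a joint): How far the shallow drawer is out, m: 0 shut, its front flush with the case's; 0.075 fully out. Light rollers (under 1 N): it rolls out by itself while the unit leans and stays where left when level. Above the plinth edge the case overhangs by 65 mm and the open drawer by 75 mm more, so the wedge is pushed home with the tool leaning back, its top away from the unit, some 35 to 50 degrees.
- drawer_front (a point): Centre of the outer face of the drawer's front, a flat panel 274 mm wide from 15 mm below to 15 mm above this point (31 mm above outside a 90 mm finger notch in mid top). x points into the unit, z up. Level, it is 157 mm above the worktop, the drawer's underside 142 mm, the underside of the case (300 wide, 290 deep) 132 mm, its top 205 mm; all some 12 to 17 mm lower at the front while leaning.
- wedge_center (a point): Middle of the loose beech door wedge, 7.5 mm above its flat underside: 140 mm long, 40 mm wide with upright parallel sides, rising evenly from 2 mm at the thin end to 28 mm at the upright heel; 60 g; lies flat on the worktop. x runs from heel to thin end, y across, z up. Jammed tight, about 75 mm of it is under the unit and 65 mm in front.
- wedge_tip (a point): Middle of the wedge's thin end, on its underside, 70 mm from its middle.
- wedge_heel (a point): Middle of the wedge's upright heel face (28 mm high), 70 mm from its middle, 14 mm above its underside.
- cup_lid (a point): Middle of the white ribbed screw lid (62 mm diameter, 20 mm high) of the clear sippy cup, on its axis 96 mm above the foot; the spout stands 15 mm above the lid. The body tapers from 58 mm under the lid to 52 mm at the foot; 110 g. The cup starts standing in the front of the open drawer, the lid clear above the drawer and the unit's top.
- cup_center (a point): The cup's centre, on its axis, 53 mm above its foot; z is the cup's axis.
- bowls: Two nested orange bowls, 120 mm diameter and 63 mm high, on the worktop; origin under their centre. Bystander.
- plate: Stainless plate with a raised rim, 170 mm diameter and 18 mm high, on the worktop; origin under its centre. Bystander.
- spoon: Small wooden spoon, 150 mm long, up to 52 mm wide and 22 mm high, lying on the worktop; origin under its middle, x along it to the spoon's bowl. Bystander.
There are look-alikes about, which are no part of the job. Of the things that look like the part that bears cup_lid, the middle-sized one is meant.

How it is judged (in metres and radians):
On the way, in this order (a step that is already met when the one before it is completed fails the run):
1. the wedge bears up the middle of the plinth's front edge and the unit is level (within 0.006 rad) (value of joint unit below 0.006 rad and contact force between wedge and unit above 2 N and x of wedge_tip in the frame of plinth_edge above 0.05 m and y of wedge_tip in the frame of plinth_edge between -0.06 and 0.06 m), for 0.3 s.
2. the drawer is shut (value of joint drawer below 0.006 m), for 0.2 s.
At the end, for the whole second after the job is handed in: Unit level (lean under 0.006 rad) and gripping the wedge with over 9 N, the thin end over 50 mm under the plinth and within 60 mm of the middle of its edge; drawer out by less than 6 mm; cup upright (within 0.1 rad) and still on the worktop; nothing else disturbed (value of joint unit below 0.006 rad and contact force between wedge and unit above 9 N and x of wedge_tip in the frame of plinth_edge above 0.05 m and y of wedge_tip in the frame of plinth_edge between -0.06 and 0.06 m and value of joint drawer below 0.006 m and angle between cup_center's own z axis and vertical below 0.1 rad and height (world z) of cup_center between 0.048 and 0.058 m and linear speed of cup below 0.02 m/s and linear speed of wedge below 0.01 m/s); the robot touches nothing.
It fails at once if the sippy cup is tipped over (angle between cup_center's own z axis and vertical above 0.6 rad).
It fails at once if the bowls are disturbed (distance of bowls from where it was at the start of the episode above 0.02 m).
It fails at once if the plate is disturbed (distance of plate from where it was at the start of the episode above 0.02 m).
It fails at once if the spoon is disturbed (distance of spoon from where it was at the start of the episode above 0.02 m).
It also fails if it takes over 70 s, if anything falls off the work surface, if the arm or the gripper's body presses on something with over 40 N, if the wrist force passes 120 N, or if a joint passes its speed limit or range.

## Working session

There is one attempt and no reset: what is moved stays moved. The work goes in short steps, Python scripts to look and compute and a shell command to move; the robot and the scene stay as the last step left them, time stands still between calls to the robot, and variables do not carry over. Pictures are saved under pics/ and viewed, and the job is handed in when it is done.

```bash
mkdir -p pics
cat > h.py <<'E'
from station import *
import numpy as np, cv2
def snap(n,f):
    c=camera(n); cv2.imwrite('pics/'+f,c['img']); np.savez('pics/'+f[:-4]+'.npz',**{k:c[k] for k in('img','z_map','mtx','world_to_cam')}); return c
def load(f): return dict(np.load('pics/'+f+'.npz'))
def pw(c,u,v,z=None):
    d=c['z_map'][int(v),int(u)] if z is None else z
    p=np.linalg.inv(c['mtx'])@[u,v,1]*d
    return (np.linalg.inv(c['world_to_cam'])@[*p,1])[:3]
def cloud(c):
    h,w=c['z_map'].shape; u,v=np.meshgrid(np.arange(w),np.arange(h))
    d=c['z_map'].astype(float); P=np.stack([u,v,np.ones_like(u)],-1)@np.linalg.inv(c['mtx']).T*d[...,None]
    T=np.linalg.inv(c['world_to_cam']); W=P@T[:3,:3].T+T[:3,3]; W[d==0]=np.nan; return W
def proj(c,p):
    q=c['world_to_cam']@[*p,1]; q=c['mtx']@q[:3]; return q[:2]/q[2]
E
python3 - <<'E'
from h import *
for n in('side','top'):
    c=snap(n,n+'0.png'); print(n,c['mtx'].round(1).tolist(),np.linalg.inv(c['world_to_cam']).round(2).tolist())
print(read_state())
E
```

```text
side [[347.7, 0.0, 251.5], [0.0, 347.7, 183.9], [0.0, 0.0, 1.0]] [[0.86, -0.27, 0.43, 47.49], [-0.51, -0.46, 0.73, -944.0], [-0.0, -0.85, -0.53, 765.03], [0.0, 0.0, 0.0, 1.0]]
top [[450.5, 0.0, 262.8], [0.0, 450.5, 193.8], [0.0, 0.0, 1.0]] [[0.02, -1.0, 0.08, 484.65], [-1.0, -0.02, -0.02, -62.98], [0.02, -0.08, -1.0, 1369.97], [0.0, 0.0, 0.0, 1.0]]
{'t': 0.1, 'qpos': array([-68.39431094,  17.85627112,   0.80268932,  86.68281361,
        -0.25053817,  75.58573199,  -1.55914922]), 'qd': array([-0.12078077, -0.0733161 ,  0.13272997, -0.17771731,  0.02574392,
        0.0953621 , -0.06895674]), 'effort': array([ 5.39478060e-04, -3.80859339e+01,  1.46696395e-01, -2.31244987e+01,
        1.22719794e-02,  8.07934528e-03, -3.65556571e-05]), 'tcp_pos': array([223.39598185, 501.86309933, 230.32547302]), 'eef_rot': array([ -86.76278673,   89.87690856, -110.75454438]), 'ft_force': array([-0.61786511, -0.06390468,  0.41178727]), 'moment': array([-0.03112528,  0.00286935,  0.0151606 ]), 'opening': 85.24253755242809}
```

View pics/side0.png

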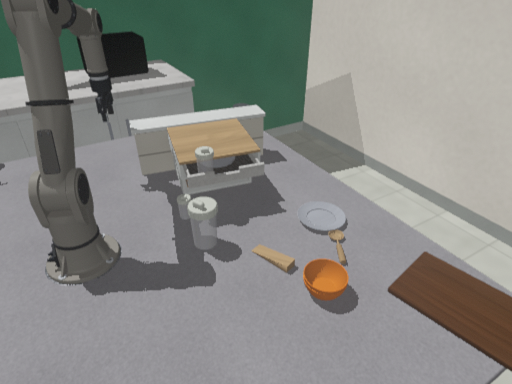

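View pics/top0.png

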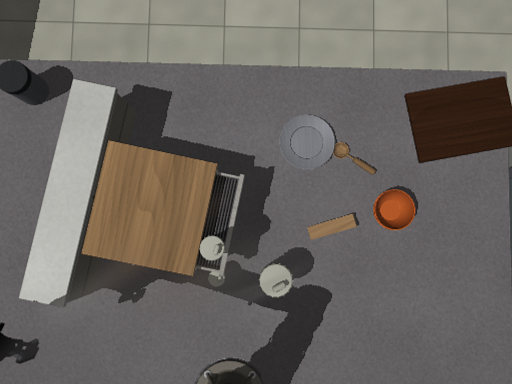

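The side view shows three lidded cups: one in the drawer at (205,158), a large one on the worktop at (203,222) and a small one at (184,206). In the top view they are at (211,247), (276,280) and (216,280). The one in the drawer should be the middle-sized one; I'll check that with crops and measurements. The wedge is at (332,226) in the top view, the bowls at (395,210), the plate at (307,142) and the spoon at (355,157).

Run:
```python
from h import *
t=load('top0'); s=load('side0')
a=cv2.resize(t['img'][150:310,170:370],None,fx=4,fy=4,interpolation=cv2.INTER_CUBIC)
b=cv2.resize(s['img'][110:300,140:380],None,fx=3.2,fy=3.2,interpolation=cv2.INTER_CUBIC)
cv2.imwrite('pics/ca.png',a[:600,:800]); cv2.imwrite('pics/cb.png',b[:600,:800])
for n,(u,v) in dict(cupD=(211,247),big=(273,278),small=(216,281)).items(): print(n,pw(t,u,v).round(1), pw(t,u-5,v+3).round(1))
W=cloud(t)
for n,pts in dict(top=[(112,150),(150,200),(210,165),(90,250),(190,268),(150,160),(120,240)],dr=[(240,180),(232,215),(222,270),(236,200)],box=[(80,90),(60,200),(110,95),(30,290),(60,298)],wed=[(310,233),(332,227),(352,219),(320,230),(345,222)]).items():
  for p in pts: print(n,p,pw(t,*p).round(1))
```

```text
cupD [440.5  41.1 243.2] [432.7  53.5 240.3]
big [ 357.2 -118.2  150.3] [ 349.5 -104.9  154. ]
small [339.1  39.3  81.3] [330.3  53.4  79.4]
top (112, 150) [684.8 307.9 204.8]
top (150, 200) [557.  206.1 199.2]
top (210, 165) [652.8  54.4 191. ]
top (90, 250) [426.1 351.3 207.1]
top (190, 268) [383.6  98.5 190.9]
top (150, 160) [661.4 209.8 200.4]
top (120, 240) [452.5 279.4 197.3]
dr (240, 180) [616.7 -24.9 173.7]
dr (232, 215) [523.5  -4.9 156. ]
dr (222, 270) [378.2  17.1 172.4]
dr (236, 200) [563.3 -15.3 169.4]
box (80, 90) [842.1 398.6 204.1]
box (60, 200) [551.8 432.3 210.5]
box (110, 95) [829.5 318.7 207.9]
box (30, 290) [323.7 496.  208.1]
box (60, 298) [304.4 421.6 204.4]
wed (310, 233) [ 478.4 -235.     1.8]
wed (332, 227) [ 497.6 -299.    18.3]
wed (352, 219) [ 522.3 -356.5   30.9]
wed (320, 230) [ 488.  -264.    10.7]
wed (345, 222) [ 513.1 -336.3   27.3]
```

View pics/ca.png

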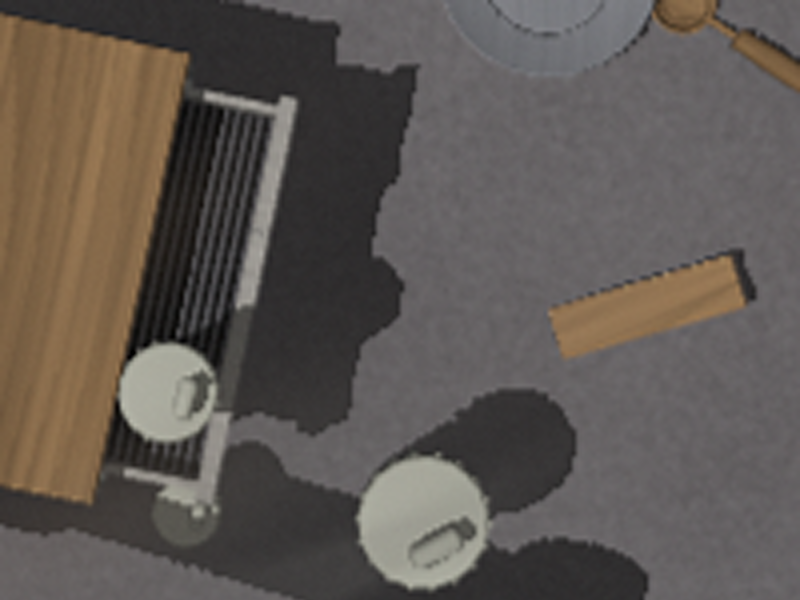

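View pics/cb.png

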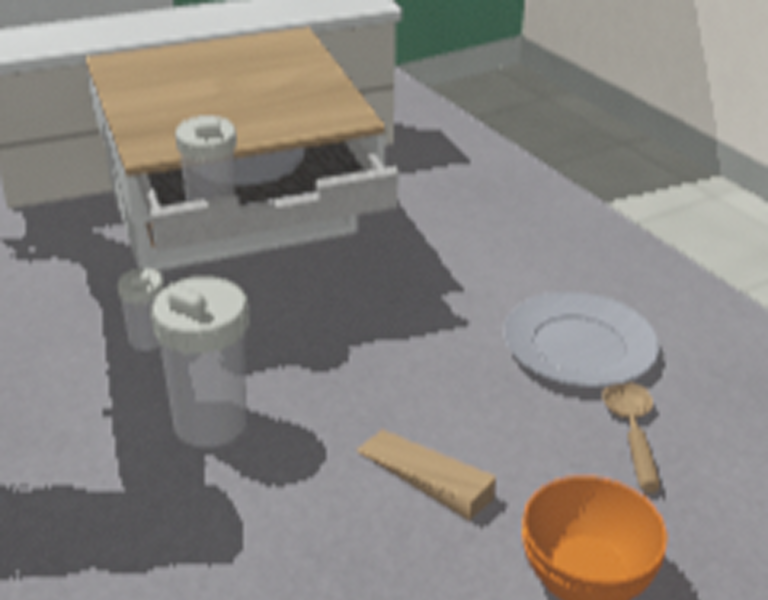

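The crops show that the drawer cup's lid is medium sized, with the big cup larger and the small one smaller, so the drawer cup is the right one. Its lid is at top pixel (211,247), and the wedge's thin end (310,233) points at the unit. Next I'll fit the poses.

Run:
```python
from h import *
t=load('top0'); W=cloud(t); img=t['img'].astype(int)
brown=(img[...,2]-img[...,0]>35)
# unit top
v,u=np.mgrid[0:384,0:512]
m=brown&(W[...,2]>180)&(W[...,2]<215)&(u<225)
P=W[m]; r=cv2.minAreaRect(P[:,:2].astype(np.float32)); print('unit top',r); print(cv2.boxPoints(r).round(1).tolist())
A=np.c_[P,np.ones(len(P))]
co=np.linalg.lstsq(np.c_[P[:,:2],np.ones(len(P))],P[:,2],rcond=None)[0]; print('plane',co)
# boxing top
m=(W[...,2]>195)&(W[...,2]<220)&(u<120)&~brown
r2=cv2.minAreaRect(W[m][:,:2].astype(np.float32)); print('box',r2,cv2.boxPoints(r2).round(1).tolist())
# wedge
mw=brown&(u>295)&(u<362)&(v>205)&(v<245)
r3=cv2.minAreaRect(W[mw][:,:2].astype(np.float32)); print('wedge',r3,cv2.boxPoints(r3).round(1).tolist())
# cup lid
m=(W[...,2]>222)&(W[...,2]<262)&(abs(u-211)<20)&(abs(v-247)<20)
Q=W[m]; print('lid',len(Q),Q.mean(0),cv2.minEnclosingCircle(Q[:,:2].astype(np.float32)),np.percentile(Q[:,2],[5,50,95,100]))
co=np.linalg.lstsq(np.c_[Q[:,:2]-Q[:,:2].mean(0),np.ones(len(Q))],Q[:,2],rcond=None)[0];print(co)
for n,(u0,v0) in dict(big=(275,280),small=(216,281)).items():
  m=(abs(u-u0)<24)&(abs(v-v0)<24)&(W[...,2]>(115 if n=='big' else 65)); Q=W[m];print(n,cv2.minEnclosingCircle(Q[:,:2].astype(np.float32)),Q[:,2].max())
for n,(u0,v0,R) in dict(bowl=(395,210,24),plate=(307,142,34)).items():
  m=(abs(u-u0)<R)&(abs(v-v0)<R)&(W[...,2]>8); Q=W[m];print(n,cv2.minEnclosingCircle(Q[:,:2].astype(np.float32)),Q[:,2].max())
s=load('side0');Ws=cloud(s)
m=(abs(v-150)<12)&(abs(u-205)<14)&(Ws[...,2]>200)
Q=Ws[m]; print(len(Q),Q.mean(0),Q.min(0),Q.max(0))
```

```text
unit top ((538.165283203125, 205.95628356933594), (289.7392883300781, 299.5060729980469), 79.30355834960938)
[[364.1000061035156, 91.4000015258789], [658.4000244140625, 35.79999923706055], [712.2000122070312, 320.5], [417.8999938964844, 376.1000061035156]]
plane [9.13252055e-03 4.57779810e-02 1.84071098e+02]
box ((574.2770385742188, 396.6602478027344), (157.1121368408203, 581.4454956054688), 79.18602752685547) [[274.0, 374.0], [845.0999755859375, 265.0], [874.5999755859375, 419.29998779296875], [303.5, 528.4000244140625]]
wedge ((nan, nan), (0.0, 0.0), 0.0) [[nan, nan], [nan, nan], [nan, nan], [nan, nan]]
lid 498 [439.86842698  40.05682728 242.05133069] ((439.5799560546875, 40.6932258605957), 31.704463958740234) [236.72041467 241.24509371 254.32759874 258.28030443]
[-1.65307444e-02 -1.44678243e-02  2.42051331e+02]
big ((352.8111267089844, -124.43903350830078), 45.575618743896484) 178.48627738645587
small ((376.89617919921875, 49.46388244628906), 52.96115493774414) 244.21970731170245
bowl ((552.4154663085938, -468.2726135253906), 64.49220275878906) 69.81710291956301
plate ((755.8159790039062, -235.48052978515625), 123.81109619140625) 26.2753910527847
295 [439.79912949  41.0097468  231.44269098] [409.08851515   8.10074464 200.08987379] [551.51477376 220.72275302 258.10032254]
```

Run:
```python
import station
print([n for n in dir(station) if not n.startswith('_')], getattr(station,'hold_point_z',None))
from h import *
from scipy.spatial.transform import Rotation as Ro
s=read_state(); print(Ro.from_euler('xyz',s['eef_rot'],degrees=True).as_matrix().round(3))
t=load('top0'); W=cloud(t); img=t['img'].astype(int)
v,u=np.mgrid[0:384,0:512]
ok=np.isfinite(W[...,2])
brown=(img[...,2]-img[...,0]>35)&ok
mw=brown&(u>295)&(u<362)&(v>205)&(v<245)
Q=W[mw]; r3=cv2.minAreaRect(Q[:,:2].astype(np.float32)); print('wedge',len(Q),r3,cv2.boxPoints(r3).round(1).tolist())
d=np.array([np.cos(np.radians(79.3)),np.sin(np.radians(79.3))]); e=np.array([-d[1],d[0]])
o=np.array([511.25,63.6])
# boxing
m=ok&(W[...,2]>195)&(W[...,2]<220)&(u<120)&(img.min(-1)>130)
D=(W[m][:,:2]-o)@d;E=(W[m][:,:2]-o)@e; print('box d',np.percentile(D,[0,1,2,5,50,99]),'e',np.percentile(E,[1,99]))
m=ok&(u>200)&(u<250)&(v>165)&(v<280)&(W[...,2]>150)&(W[...,2]<182)&(img.min(-1)>100)
D=(W[m][:,:2]-o)@d;E=(W[m][:,:2]-o)@e; print('drawer d',np.percentile(D,[1,5,50,95]),'e',np.percentile(E,[0,1,99,100]), 'z',np.percentile(W[m][:,2],[50,99]))
for n,(u0,v0,R,zm) in dict(bowl=(395,210,22,40),plate=(307,142,31,10),big=(275,280,18,130)).items():
  m=ok&(np.hypot(u-u0,v-v0)<R)&(W[...,2]>zm); Q=W[m];print(n,cv2.minEnclosingCircle(Q[:,:2].astype(np.float32)),Q[:,2].max())
```

```text
['MotionError', 'camera', 'close_job', 'hold_point_z', 'read_state'] 18.700000000000003
[[-0.001  0.407  0.914]
 [-0.002  0.914 -0.407]
 [-1.    -0.002  0.   ]]
wedge 637 ((499.7718811035156, -300.26190185546875), (41.711509704589844, 145.55792236328125), 17.53849220275879) [[458.0, -237.1999969482422], [501.79998779296875, -375.8999938964844], [541.5999755859375, -363.3999938964844], [497.70001220703125, -224.60000610351562]]
box d [299.46750116 302.40649476 303.48613128 307.06591647 358.39318805
 414.07757731] e [-282.59811297  280.96577842]
drawer d [-73.79790617 -72.98155262 -66.35442255 -24.61485897] e [-137.06371682 -134.41898581  134.04752847  136.07149847] z [168.96350534 175.75924482]
bowl ((552.9702758789062, -472.4059753417969), 60.42597961425781) 69.81710291956301
plate ((754.4534301757812, -225.4663543701172), 90.10100555419922) 26.2753910527847
big ((352.8027648925781, -124.44325256347656), 45.57074737548828) 178.48627738645587
```

```bash
python3 -m inch '[8.5,-4,0,0,0, 8.5,-4,0,0,0, 8.5,-3,0,0,0, 8.5,0,-3,3.5,0, 8.5,0,-3,3.5,0, 8.5,0,-3,3.5,0, 8.5,0,-3,3.5,0, 8.5,0,-3,3.5,0, 8.5,0,-3,3.5,0, 8.5,0,-3,3.5,0, 8.5,0,-3,3.5,0, 8.5,0,0,0,0]'
```

```text
t: 1.3
tcp_pos: [385.3, 154.6, 338.9]
eef_rot: [-95.8, 89.0, -119.5]
ft_force: [0.8, -0.6, -0.2]
opening: 85.1
```

```bash
cat >> h.py <<'E'
from scipy.spatial.transform import Rotation as Ro
def go(x,y,z,yaw=None):
    s=read_state(); R=Ro.from_euler('xyz',s['eef_rot'],degrees=True).as_matrix()
    dl=R.T@(np.array([x,y,z])-s['tcp_pos']); jy=np.degrees(np.arctan2(R[1,1],R[0,1]))
    print('t',round(s['t'],2),'pos',s['tcp_pos'].round(1),'tool x',R[:,0].round(3),'jawyaw',round(jy,1),'F',s['ft_force'].round(1),'op',round(s['opening'],1),'shift cm',(dl/10).round(2))
    if yaw is not None:
        a=(jy-yaw+90)%180-90; print('turn rad (about tool x, down => +)',round(np.radians(a),3))
E
python3 -c "
from h import *
go(439.6,40.7,300)"
```

```text
t 1.3 pos [385.3 154.6 338.9] tool x [-0.008 -0.015 -1.   ] jawyaw 66.3 F [ 0.8 -0.6 -0.2] op 85.1 shift cm [ 4.01 -8.17  9.57]
```

```bash
python3 -m inch '[8.5,1,-2.5,2.9,0, 8.5,1,-2.5,2.9,0, 8.5,1,-2.3,2.8,0, 8.5,0.5,-0.8,1,0, 8.5,0,0,0,0, 8.5,0,0,0,0]'; python3 -c "
from h import *
go(439.6,40.7,208)
snap('side','s1.png')"
```

```text
t: 1.9
tcp_pos: [440.3, 38.8, 301.9]
eef_rot: [-109.3, 89.0, -133.1]
ft_force: [0.4, 0.4, -0.1]
opening: 85.1
t 1.9 pos [440.3  38.8 301.9] tool x [-0.012 -0.013 -1.   ] jawyaw 66.2 F [ 0.4  0.4 -0.1] op 85.1 shift cm [ 9.38  0.3  -0.09]
```

View pics/s1.png

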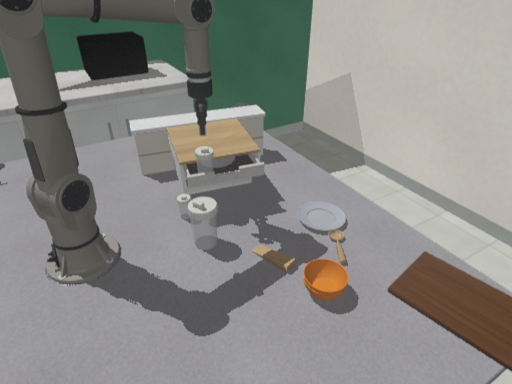

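The gripper at (203,115) hangs over the lid at (205,152). The wrist above it is no wider than the gripper body, so I'll descend and grip.

```bash
python3 -m inch '[8.5,3,0.1,0,0, 8.5,3,0.1,0,0, 8.5,2,0.1,0,0, 8.5,1.2,0,0,0, 8.5,0.3,0,0,0]'; python3 -c "
from h import *
go(439.6,40.7,208)
snap('side','s2.png')"
```

```text
t: 2.45
tcp_pos: [440.6, 50.7, 206.4]
eef_rot: [-108.7, 89.4, -131.5]
ft_force: [0.5, 0.5, 0.4]
opening: 84.7
t 2.45 pos [440.6  50.7 206.4] tool x [-0.007 -0.007 -1.   ] jawyaw 67.2 F [0.5 0.5 0.4] op 84.7 shift cm [-0.16 -0.96  0.3 ]
```

Run:
```python
from h import *
c=load('s2'); cv2.imwrite('pics/s2c.png',cv2.resize(c['img'][70:220,140:290],None,fx=4,fy=4,interpolation=cv2.INTER_CUBIC))
```

```text
(no output)
```

View pics/s2c.png

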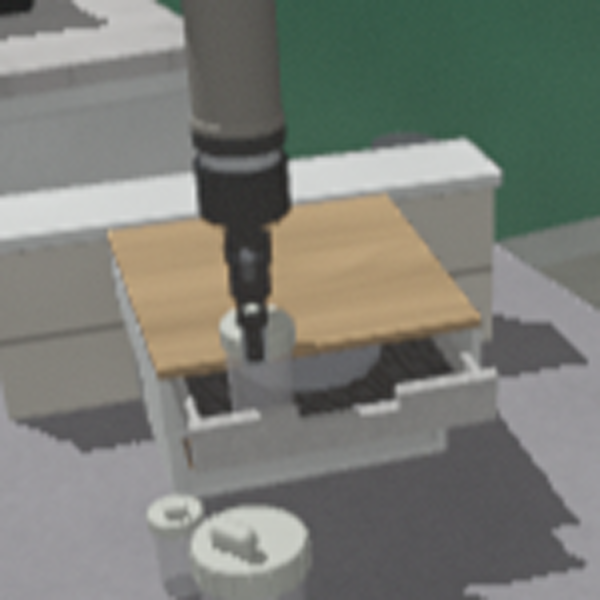

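The front finger at crop (255,345) stands in front of the lid. The tool is 10 mm too far into the unit, so I'll correct that before closing.

```bash
python3 -m inch '[8.5,-0.1,-0.5,0.15,0, 8.5,0,-0.4,0.1,0, 8.5,0,0,0,0, 8.5,0,0,0,0]'; python3 -c "
from h import *
go(439.6,40.7,208)"
```

```text
t: 2.9
tcp_pos: [441.3, 42.5, 210.8]
eef_rot: [-74.4, 89.7, -97.0]
ft_force: [0.7, -0.4, 0.4]
opening: 84.9
t 2.9 pos [441.3  42.5 210.8] tool x [-0.001 -0.005 -1.   ] jawyaw 67.4 F [ 0.7 -0.4  0.4] op 84.9 shift cm [ 0.28 -0.23 -0.09]
```

```bash
python3 -m inch '[8.5,0.2,-0.2,-0.1,0, 5,0,0,0,0, 5,0,0,0,0, 5,0,0,0,0, 5,0,0,0,0, 5,0,0,0,0, 5,0,0,0,0, 5,0,0,0,0]'; python3 -c "
from h import *
go(439.6,40.7,208)"
```

```text
t: 3.7
tcp_pos: [440.7, 41.0, 210.1]
eef_rot: [-37.7, 89.7, -60.3]
ft_force: [0.0, 0.6, 1.5]
opening: 60.4
t 3.7 pos [440.7  41.  210.1] tool x [ 0.003 -0.005 -1.   ] jawyaw 67.4 F [0.  0.6 1.5] op 60.4 shift cm [ 0.21 -0.07 -0.09]
```

```bash
python3 -m inch '[4,-0.5,0,0,0, 4,-1.5,0,0,0, 4,-2.5,0,0,0, 4,-2.5,0,0,0, 4,-2.5,0,0,0, 4,-2,0,0,0, 4,-0.5,0,0,0, 4,0,0,0,0]'; python3 -c "
from h import *
go(340,-290,330)
snap('side','s3.png')"
```

```text
t: 4.5
tcp_pos: [437.5, 41.4, 332.2]
eef_rot: [-113.4, 89.5, -136.0]
ft_force: [-0.9, -0.2, -2.0]
opening: 60.5
t 4.5 pos [437.5  41.4 332.2] tool x [-0.006 -0.006 -1.   ] jawyaw 67.4 F [-0.9 -0.2 -2. ] op 60.5 shift cm [  0.49 -34.34   3.76]
```

View pics/s3.png

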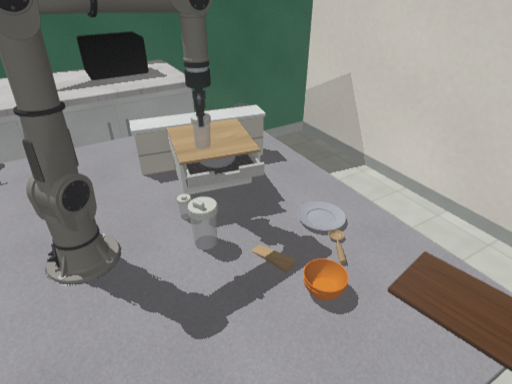

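The cup hangs upright in the grip at (202,130) and is clear of the drawer. I'll carry it to the bare worktop on the right.

```bash
python3 -m inch '[4,0,-1.5,0.2,0, 4,0,-3,0.35,0, 4,0,-4,0.4,0, 4,0,-4,0.4,0, 4,0,-4,0.4,0, 4,0,-4,0.4,0, 4,0,-4,0.4,0, 4,0,-4,0.4,0, 4,0,-3,0.4,0, 4,0,-2,0.3,0, 4,0,-1,0,0, 4,0,0,0,0, 4,0,0,0,0]'; python3 -c "
from h import *
go(340,-290,85)"
```

```text
t: 5.85
tcp_pos: [314.0, -311.0, 320.9]
eef_rot: [-153.4, 87.9, -176.8]
ft_force: [-0.4, 1.2, -1.6]
opening: 60.7
t 5.85 pos [ 314.  -311.   320.9] tool x [-0.037 -0.002 -0.999] jawyaw 66.7 F [-0.4  1.2 -1.6] op 60.7 shift cm [23.47  3.35  2.34]
```

```bash
python3 -m inch '[4,2,0,0.2,0, 4,4,0,0.2,0, 4,4,0,0.2,0, 4,4,0,0.2,0, 4,4,0,0.2,0, 4,2,0,0.1,0, 4,1,0,0,0, 4,0,0,0,0, 4,0,0,0,0]'; python3 -c "
from h import *
go(314,-311,75)"
```

```text
t: 6.75
tcp_pos: [320.8, -306.4, 102.1]
eef_rot: [-166.7, 88.1, 170.9]
ft_force: [0.1, -0.2, -1.3]
opening: 60.1
t 6.75 pos [ 320.8 -306.4  102.1] tool x [-0.034  0.005 -0.999] jawyaw 67.7 F [ 0.1 -0.2 -1.3] op 60.1 shift cm [ 2.73 -0.67 -0.37]
```

```bash
python3 -m inch '[4,1,0,0,0, 4,0.7,0,0,0, 4,0.3,0,0,0, 4,0.2,0,0,0, 4,0.1,0,0,0]'; python3 -c "
from h import *
go(314,-311,75)"
```

```text
t: 7.25
tcp_pos: [323.2, -308.1, 80.8]
eef_rot: [-160.9, 88.5, 176.9]
ft_force: [0.0, 0.3, -0.7]
opening: 60.7
t 7.25 pos [ 323.2 -308.1   80.8] tool x [-0.026  0.001 -1.   ] jawyaw 67.8 F [ 0.   0.3 -0.7] op 60.7 shift cm [ 0.6  -0.61 -0.73]
```

```bash
for i in 1 2 3; do python3 -m inch '[4,0.2,0,0,0]' | grep -E "pos|force"; done
```

```text
tcp_pos: [323.3, -308.4, 78.9]
ft_force: [0.2, -0.2, -2.1]
tcp_pos: [323.4, -308.5, 76.9]
ft_force: [0.6, -1.1, -1.9]
tcp_pos: [324.0, -308.9, 75.9]
ft_force: [-1.9, 3.3, 22.1]
```

The cup is down, with contact at z of about 76. I'll release it and retreat upwards.

```bash
python3 -m inch '[4,-0.05,0,0,0, 5.9,0,0,0,0, 6.5,0,0,0,0, 7.5,0,0,0,0, 8.5,0,0,0,0, 8.5,0,0,0,0, 8.5,0,0,0,0, 8.5,0,0,0,0]'; python3 -c "
from h import *
go(314,-311,75)
snap('side','s4.png')"
```

```text
t: 8.35
tcp_pos: [324.6, -309.6, 76.9]
eef_rot: [-157.5, 88.7, -179.8]
ft_force: [-0.3, 0.0, 0.7]
opening: 85.0
t 8.35 pos [ 324.6 -309.6   76.9] tool x [-0.022 -0.    -1.   ] jawyaw 67.7 F [-0.3  0.   0.7] op 85.0 shift cm [ 0.21 -0.53 -0.92]
```

View pics/s4.png

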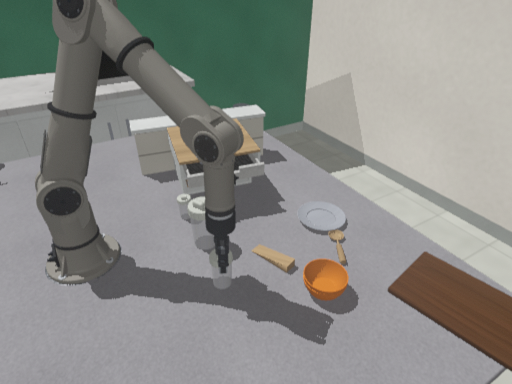

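The cup stands upright at (222,265) in the side view. I'll lift clear and move to the wedge.

```bash
python3 -m inch '[8.5,-1,0,0,0, 8.5,-3,0,0,0, 8.5,-4,0,0,0, 8.5,-4,0,0,0, 8.5,-2,0,0,0, 8.5,0,0,0,0]'; python3 -c "
from h import *
go(505.8,-319.4,150,17.5)"
```

```text
t: 9.0
tcp_pos: [326.6, -310.0, 224.3]
eef_rot: [-158.1, 88.6, 179.5]
ft_force: [0.8, 0.7, 0.5]
opening: 85.0
t 9.0 pos [ 326.6 -310.   224.3] tool x [-0.024  0.    -1.   ] jawyaw 67.6 F [0.8 0.7 0.5] op 85.0 shift cm [ 7.    6.03 17.08]
turn rad (about tool x, down => +) 0.874
```

```bash
python3 -m inch '[8.5,0,0,0,0.145, 8.5,0,0,0,0.145, 8.5,0,0,0,0.145, 8.5,0,0,0,0.145, 8.5,0,0,0,0.145, 8.5,0,0,0,0.145, 8.5,0,0,0,0]'; python3 -c "
from h import *
go(505.8,-319.4,150,17.5)"
```

```text
t: 9.7
tcp_pos: [323.5, -308.5, 221.6]
eef_rot: [-115.1, 88.5, 170.9]
ft_force: [-1.1, -1.3, 0.5]
opening: 85.1
t 9.7 pos [ 323.5 -308.5  221.6] tool x [-0.027  0.004 -1.   ] jawyaw 16.0 F [-1.1 -1.3  0.5] op 85.1 shift cm [ 6.67 17.39  6.14]
turn rad (about tool x, down => +) -0.027
```

```bash
python3 -m inch '[8.5,0,3,1,-0.02, 8.5,0,3,1,0, 8.5,0,3.5,1.2,0, 8.5,1,3.5,1.2,0, 8.5,2,3,1.2,0, 8.5,3,1,0.5,0, 8.5,1,0,0,0, 8.5,0,0,0,0, 8.5,0,0,0,0]'; python3 -c "
from h import *
go(505.8,-319.4,80,17.5)
snap('top','t5.png')
snap('side','s5.png')"
```

```text
t: 10.6
tcp_pos: [505.0, -314.6, 139.3]
eef_rot: [-131.4, 88.1, 157.1]
ft_force: [-0.1, 0.1, -0.9]
opening: 85.1
t 10.6 pos [ 505.  -314.6  139.3] tool x [-0.031  0.013 -0.999] jawyaw 18.5 F [-0.1  0.1 -0.9] op 85.1 shift cm [5.92 0.08 0.62]
turn rad (about tool x, down => +) 0.017
```

View pics/s5.png

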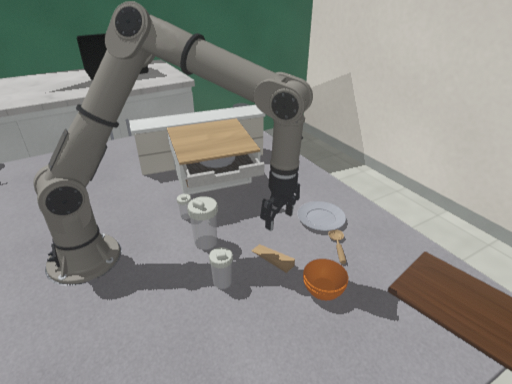

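The gripper at (280,205) is over the wedge and clear of the bowls, and the cup stands at (221,268). Descending.

```bash
python3 -m inch '[8.5,3,0,0.1,0.015, 8.5,4,0,0.2,0, 8.5,2,0,0.2,0, 8.5,1,0,0,0, 8.5,0,0,0,0]'; python3 -c "
from h import *
go(505.8,-319.4,4,17.5)"
```

```text
t: 11.2
tcp_pos: [506.6, -323.6, 47.4]
eef_rot: [-126.7, 89.2, 160.8]
ft_force: [-0.7, -0.8, -0.2]
opening: 85.1
t 11.2 pos [ 506.6 -323.6   47.4] tool x [-0.014  0.005 -1.   ] jawyaw 17.5 F [-0.7 -0.8 -0.2] op 85.1 shift cm [ 4.34  0.1  -0.39]
turn rad (about tool x, down => +) -0.0
```

```bash
python3 -m inch '[8.5,1.5,0,-0.2,0, 8.5,1.5,0,-0.1,0, 8.5,0.8,0,0,0, 8.5,0.3,0,0,0, 8.5,0,0,0,0]'; python3 -c "
from h import *
go(505.8,-319.4,4,17.5)"
```

```text
t: 11.7
tcp_pos: [507.4, -321.9, 7.3]
eef_rot: [-118.9, 89.6, 168.6]
ft_force: [-0.5, -0.5, -0.9]
opening: 85.0
t 11.7 pos [ 507.4 -321.9    7.3] tool x [-0.007  0.001 -1.   ] jawyaw 17.5 F [-0.5 -0.5 -0.9] op 85.0 shift cm [ 0.34 -0.08 -0.29]
turn rad (about tool x, down => +) 0.0
```

```bash
python3 -m inch '[8.5,0.3,0,0,0, 3,0,0,0,0, 3,0,0,0,0, 3,0,0,0,0, 3,0,0,0,0, 3,0,0,0,0, 3,0,0,0,0, 3,0,0,0,0]'; python3 -c "
from h import *
go(505.8,-319.4,4,17.5)
snap('side','s6.png')"
```

```text
t: 12.5
tcp_pos: [508.6, -323.1, 5.9]
eef_rot: [-97.5, 89.8, -170.0]
ft_force: [0.7, -0.1, -0.9]
opening: 38.8
t 12.5 pos [ 508.6 -323.1    5.9] tool x [-0.004 -0.001 -1.   ] jawyaw 17.5 F [ 0.7 -0.1 -0.9] op 38.8 shift cm [ 0.19 -0.16 -0.44]
turn rad (about tool x, down => +) 0.0
```

View pics/s6.png

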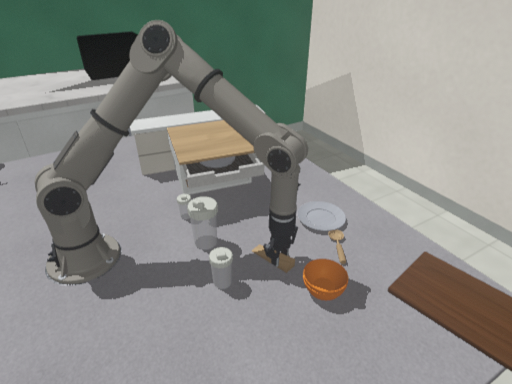

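The wedge is gripped (38.8 mm) at (275,258). I'll lift a little, align it with the unit and carry it to just in front.

```bash
python3 -m inch '[3,-1,0,0,0, 3,-2,0,0,0, 3,-0.5,0,0,0, 3,0,0,0,0.12, 3,0,0,0,0.12, 3,0,0,0,0.12, 3,0,0,0,0.12, 3,0,0,0,0, 3,0,0,0,0]'; python3 -c "
from h import *
go(489,-54.3,35,-10.7)"
```

```text
t: 13.45
tcp_pos: [509.0, -322.8, 43.9]
eef_rot: [-71.1, 89.8, -172.0]
ft_force: [-0.1, 0.2, -1.5]
opening: 38.4
t 13.45 pos [ 509.  -322.8   43.9] tool x [-0.003 -0.    -1.   ] jawyaw -10.9 F [-0.1  0.2 -1.5] op 38.4 shift cm [  0.88  -7.02 -25.99]
turn rad (about tool x, down => +) -0.003
```

```bash
python3 -m inch '[3,0,-0.5,-1.5,0, 3,0,-1,-3.5,0, 3,0,-1.1,-4,0, 3,0,-1.1,-4,0, 3,0,-1.1,-4,0, 3,0,-0.6,-2.5,0, 3,0,-0.3,-1,0, 3,0,0,0,0, 3,0,0,0,0]'; python3 -c "
from h import *
go(489,-54.3,15,-10.7)"
```

```text
t: 14.35
tcp_pos: [489.4, -104.6, 43.3]
eef_rot: [-42.4, 89.9, -142.2]
ft_force: [0.1, -0.1, -1.0]
opening: 38.5
t 14.35 pos [ 489.4 -104.6   43.3] tool x [-0.002 -0.001 -1.   ] jawyaw -9.8 F [ 0.1 -0.1 -1. ] op 38.5 shift cm [ 2.82 -0.89 -4.96]
turn rad (about tool x, down => +) 0.016
```

```bash
python3 -m inch '[3,0.5,-0.4,-2,0.016, 3,1,-0.4,-2,0, 3,1,-0.1,-0.8,0, 3,0,0,0,0, 3,0,0,0,0]'; python3 -c "
from h import *
go(489,-54.3,6,-10.7)
snap('side','s7.png');snap('top','t7.png')"
```

```text
t: 14.85
tcp_pos: [491.0, -63.6, 19.0]
eef_rot: [37.8, 89.5, -63.4]
ft_force: [-0.0, -0.2, -0.8]
opening: 38.6
t 14.85 pos [491.  -63.6  19. ] tool x [ 0.004 -0.007 -1.   ] jawyaw -11.2 F [-0.  -0.2 -0.8] op 38.6 shift cm [ 1.29 -0.38 -0.89]
turn rad (about tool x, down => +) -0.008
```

View pics/s7.png

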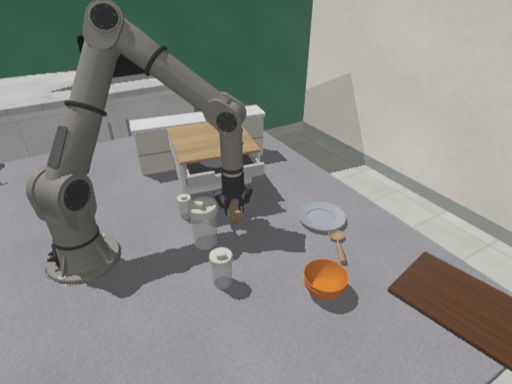

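View pics/t7.png

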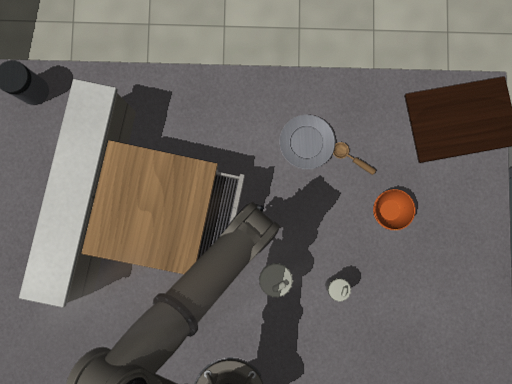

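The wedge is held in line in front of the drawer, at (235,213) in the side view. The cup and the bystanders are untouched. I'll lower it to the worktop.

```bash
python3 -m inch '[3,0.6,-0.2,-0.3,0, 3,0.4,-0.2,-0.3,0, 3,0.2,0,-0.2,0, 3,0,0,0,0]'; python3 -c "
from h import *
go(489,-54.3,6,-10.7)"
```

```text
t: 15.35
tcp_pos: [488.8, -56.8, 6.9]
eef_rot: [46.0, 89.4, -55.5]
ft_force: [-0.6, -0.5, -0.6]
opening: 38.3
t 15.35 pos [488.8 -56.8   6.9] tool x [ 0.006 -0.008 -1.   ] jawyaw -11.4 F [-0.6 -0.5 -0.6] op 38.3 shift cm [ 0.09 -0.03 -0.25]
turn rad (about tool x, down => +) -0.012
```

```bash
python3 -m inch '[3,0,0,-0.8,-0.01, 3,0.05,0,-1,0, 3,0,0,-1,0, 3,0,0,-1,0, 3,0,0,-0.7,0, 3,0,0,0,0]'; python3 -c "
from h import *
go(500.1,4.7,6,-10.7)"
```

```text
t: 15.95
tcp_pos: [498.9, -7.5, 6.4]
eef_rot: [52.5, 89.4, -48.2]
ft_force: [0.4, -0.9, -0.4]
opening: 38.4
t 15.95 pos [498.9  -7.5   6.4] tool x [ 0.007 -0.008 -1.   ] jawyaw -10.7 F [ 0.4 -0.9 -0.4] op 38.4 shift cm [ 0.03 -0.11 -1.22]
turn rad (about tool x, down => +) 0.001
```

```bash
python3 -m inch '[3,0.05,-0.05,-0.8,0, 3,0,-0.05,-0.6,0, 3,0,0,0,0]'; python3 -c "
from h import *
go(500.1,4.7,6,-10.7)
snap('side','s8.png')"
```

```text
t: 16.25
tcp_pos: [501.1, 7.0, 6.2]
eef_rot: [53.6, 89.3, -47.1]
ft_force: [0.2, -0.7, 0.8]
opening: 38.2
t 16.25 pos [501.1   7.    6.2] tool x [ 0.008 -0.008 -1.   ] jawyaw -10.7 F [ 0.2 -0.7  0.8] op 38.2 shift cm [ 0.02 -0.06  0.25]
turn rad (about tool x, down => +) 0.0
```

View pics/s8.png

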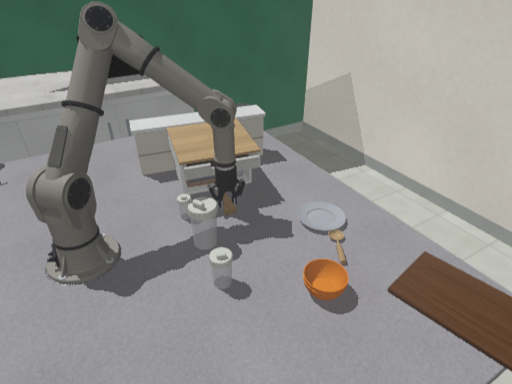

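The body has rolled the drawer in lightly, as planned, and the wedge under it at (228,205) points at the plinth. Now I'll release, back straight off and turn 90° so that one open finger's back can push the heel. That finger leads the body by about 15 mm.

```bash
python3 -m inch '[8.5,0,0,0,0, 8.5,0,0,0,0, 8.5,0,0,0,0, 8.5,0,0,0,0, 8.5,0,0,0,0, 8.5,0,0,0,0, 8.5,0,0,1.5,0, 8.5,0,0,3,0, 8.5,0,0.5,4,0, 8.5,0,1,3.5,0, 8.5,0,1,2,0, 8.5,0,0,0,0]'; python3 -c "
from h import *
print(read_state()['qpos'].round(1))
go(475,-131,6,-10.7)
snap('side','s9.png');snap('top','t9.png')"
```

```text
t: 17.5
tcp_pos: [497.3, -146.2, 7.7]
eef_rot: [42.1, 89.2, -58.6]
ft_force: [0.7, 1.1, 0.0]
opening: 85.1
[-26.1  39.3  56.3 109.  -40.3  53.4  38.9]
t 17.5 pos [ 497.3 -146.2    7.7] tool x [ 0.008 -0.013 -1.   ] jawyaw -10.7 F [0.7 1.1 0. ] op 85.1 shift cm [ 0.13 -2.48 -1.09]
turn rad (about tool x, down => +) -0.0
```

View pics/s9.png

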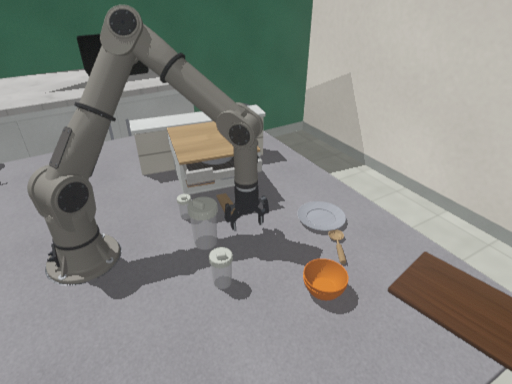

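View pics/t9.png

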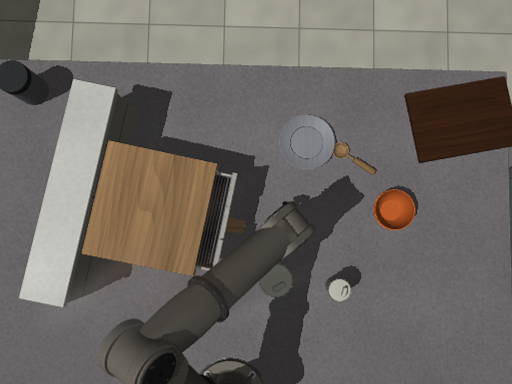

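In the top view the released wedge shows at (236,225), square to the drawer front, and the drawer is partly out. The cup at (340,290) and the bystanders are in place. Turning now.

```bash
python3 -m inch '[8.5,0,0,0,0.143, 8.5,0,0,0,0.143, 8.5,0,0,0,0.143, 8.5,0,0,0,0.143, 8.5,0,0,0,0.143, 8.5,0,0,0,0.143, 8.5,0,0,0,0.143, 8.5,0,0,0,0.143, 8.5,0,0,0,0.143, 8.5,0,0,0,0.143, 8.5,0,0,0,0.143, 8.5,0,0,0,0]'
python3 - <<'E'
from h import *
print(read_state()['qpos'].round(1))
d=np.array([np.cos(np.radians(79.3)),np.sin(np.radians(79.3))]); e=np.array([-d[1],d[0]]); C=np.array([513.1,73.4])
t=load('t9'); W=cloud(t); img=t['img'].astype(int); v,u=np.mgrid[0:384,0:512]
m=np.isfinite(W[...,2])&(img[...,2]-img[...,0]>18)&(abs(u-237)<12)&(abs(v-225)<12)&(W[...,2]<60)
Q=W[m]; print(len(Q),'d',np.percentile((Q[:,:2]-C)@d,[0,2,50,98]),'e',np.percentile((Q[:,:2]-C)@e,[0,2,50,98,100]))
go(475,-110,-4,79.3)
E
```

```text
t: 18.8
tcp_pos: [492.4, -114.7, 0.8]
eef_rot: [-52.3, 88.9, 115.2]
ft_force: [-0.6, -1.2, -0.4]
opening: 85.1
[-35.8  50.4  71.7 110.2 -55.   64.5 -43.3]
240 d [-110.46273818 -109.89436047  -84.06016431  -57.83744667] e [-19.83743871 -18.48760665   0.17842955  19.12341555  20.15202157]
t 18.8 pos [ 492.4 -114.7    0.8] tool x [-0.008  0.017 -1.   ] jawyaw -102.5 F [-0.6 -1.2 -0.4] op 85.1 shift cm [ 0.5  -0.07  1.79]
turn rad (about tool x, down => +) -0.032
```

J3 is close to its limit (71.7 of 74.4), so I'll back off and turn the other way by half a turn to unwind it.

```bash
python3 -m inch '[8.5,-0.5,2,0,0, 8.5,-0.3,2,0,0, 8.5,0,0,0,-0.143, 8.5,0,0,0,-0.143, 8.5,0,0,0,-0.143, 8.5,0,0,0,-0.143, 8.5,0,0,0,-0.143, 8.5,0,0,0,-0.143, 8.5,0,0,0,-0.143, 8.5,0,0,0,-0.143, 8.5,0,0,0,-0.143, 8.5,0,0,0,-0.143, 8.5,0,0,0,-0.143, 8.5,0,0,0,0]'
python3 - <<'E'
from h import *
print(read_state()['qpos'].round(1))
go(475,-140,6,79.3)
E
```

```text
t: 20.2
tcp_pos: [481.4, -134.1, 5.0]
eef_rot: [-147.8, 87.9, 115.7]
ft_force: [0.7, -0.2, 0.2]
opening: 84.8
[-22.4  36.4  50.9 109.9 -36.9  53.2  40.8]
t 20.2 pos [ 481.4 -134.1    5. ] tool x [-0.016  0.033 -0.999] jawyaw -6.5 F [ 0.7 -0.2  0.2] op 84.8 shift cm [-0.11 -0.57  0.66]
turn rad (about tool x, down => +) -1.498
```

```bash
python3 -m inch '[8.5,0,0,0,-0.143, 8.5,0,0,0,-0.143, 8.5,0,0,0,-0.143, 8.5,0,0,0,-0.143, 8.5,0,0,0,-0.143]'
python3 - <<'E'
from h import *
print(read_state()['qpos'].round(1))
go(475,-140,6,79.3)
E
```

```text
t: 20.7
tcp_pos: [480.2, -129.5, 4.2]
eef_rot: [172.2, 87.7, 118.3]
ft_force: [0.1, -0.3, 0.8]
opening: 84.9
[-15.9  32.4  40.3 109.9 -29.1  49.9  76.1]
t 20.7 pos [ 480.2 -129.5    4.2] tool x [-0.019  0.035 -0.999] jawyaw 36.1 F [ 0.1 -0.3  0.8] op 84.9 shift cm [-0.2  -1.04  0.54]
turn rad (about tool x, down => +) -0.754
```

```bash
python3 -m inch '[8.5,0,0,0,-0.143, 8.5,0,0,0,-0.143, 8.5,0,0,0,-0.143, 8.5,0,0,0,-0.143, 8.5,0,0,0,-0.143, 8.5,0,0,0,0]'
python3 - <<'E'
from h import *
print(read_state()['qpos'].round(1))
go(475,-128,-3,79.3)
snap('side','s10.png')
E
```

```text
t: 21.3
tcp_pos: [478.5, -124.9, 3.4]
eef_rot: [132.3, 87.4, 121.1]
ft_force: [0.6, 0.9, -0.2]
opening: 84.9
[ -8.6  29.7  29.4 109.9 -21.6  47.8 111.7]
t 21.3 pos [ 478.5 -124.9    3.4] tool x [-0.023  0.038 -0.999] jawyaw 78.8 F [ 0.6  0.9 -0.2] op 84.9 shift cm [ 0.63 -0.39 -0.27]
turn rad (about tool x, down => +) -0.009
```

View pics/s10.png

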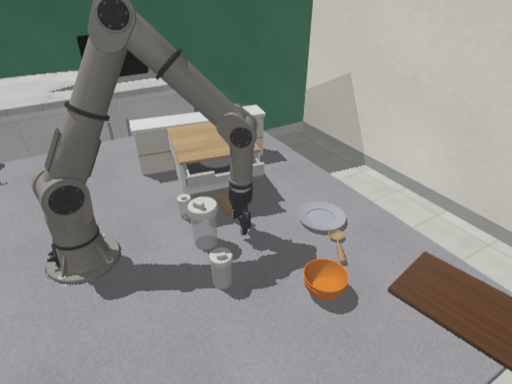

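The open gripper at (242,215) is aligned behind the wedge heel at (226,205), with the tool leaning back slightly. I'll lower it and advance to the heel.

```bash
python3 -m inch '[8.5,0.4,0.5,0.2,0, 8.5,0.3,1,0.1,0, 8.5,0,1,0,0, 8.5,0,0.5,0,0, 8.5,0,0,0,0]'
python3 - <<'E'
from h import *
go(484.3,-79,-3,79.3)
E
```

```text
t: 21.85
tcp_pos: [487.7, -91.2, -4.1]
eef_rot: [134.6, 87.4, 123.0]
ft_force: [-0.2, 0.8, 0.2]
opening: 84.8
t 21.85 pos [487.7 -91.2  -4.1] tool x [-0.025  0.039 -0.999] jawyaw 78.4 F [-0.2  0.8  0.2] op 84.8 shift cm [-0.06  1.13 -0.58]
turn rad (about tool x, down => +) -0.017
```

```bash
python3 -m inch '[8.5,0,0.3,-0.3,-0.015, 8.5,0,0.8,-0.2,0, 8.5,0,0.8,0,0, 8.5,0,0.8,0,0, 8.5,0,0.5,0,0, 8.5,0,0,0,0]'
python3 - <<'E'
from h import *
go(495.4,-20.4,-3,79.3)
snap('side','s11.png');snap('top','t11.png')
E
cd pics; python3 -c "
import cv2
a=cv2.imread('s11.png')[130:260,130:300];cv2.imwrite('s11c.png',cv2.resize(a,None,fx=4,fy=4,interpolation=2))"
```

```text
t: 22.45
tcp_pos: [488.8, -56.1, -2.6]
eef_rot: [133.8, 87.4, 123.1]
ft_force: [0.2, -0.5, -0.3]
opening: 85.1
t 22.45 pos [488.8 -56.1  -2.6] tool x [-0.025  0.038 -0.999] jawyaw 79.3 F [ 0.2 -0.5 -0.3] op 85.1 shift cm [ 0.16  3.62 -0.01]
turn rad (about tool x, down => +) -0.001
```

View pics/s11c.png

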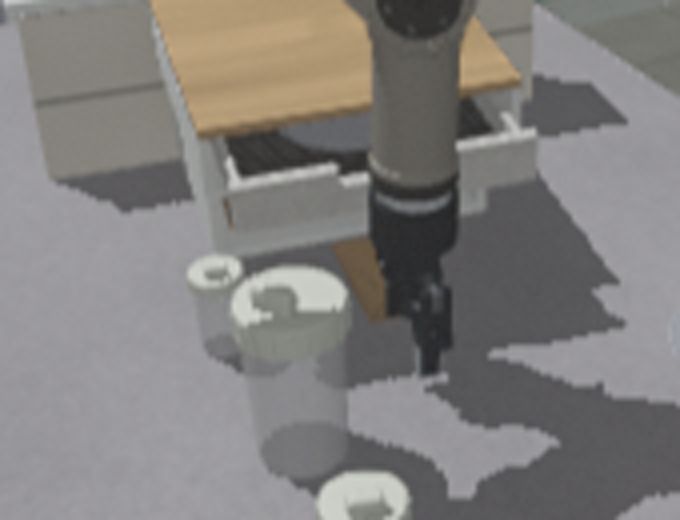

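View pics/t11.png

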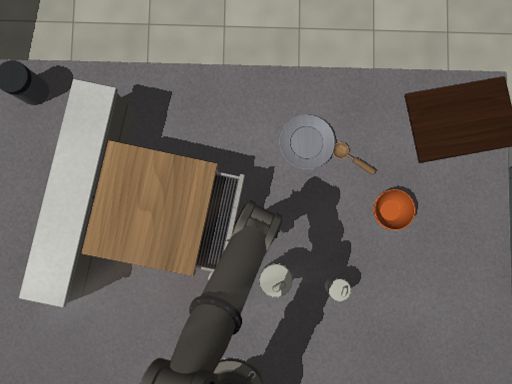

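The side crop shows the wedge at (365,280), straight in front of the plinth with the gripper behind its heel, and the drawer fully out. I'll keep pushing and watch the force.

```bash
python3 -m inch '[8.5,0,0.5,0,0, 8.5,0,0.5,0,0, 8.5,0,0.5,0,0, 8.5,0,0.5,0,0]'
python3 - <<'E'
from h import *
go(500,4,-3,79.3)
E
python3 -m inch '[8.5,0,0.4,0,0, 8.5,0,0.4,0,0, 8.5,0,0.4,0,0]'
python3 - <<'E'
from h import *
go(503,19,-3,79.3)
snap('side','s12.png');snap('top','t12.png')
E
cd pics; python3 -c "
import cv2
a=cv2.imread('s12.png')[130:260,130:300];cv2.imwrite('s12c.png',cv2.resize(a,None,fx=4,fy=4,interpolation=2))"
```

```text
t: 22.95
tcp_pos: [492.4, -38.3, -1.8]
eef_rot: [135.2, 87.5, 124.2]
ft_force: [-1.0, -1.4, 1.0]
opening: 85.1
t 22.95 pos [492.4 -38.3  -1.8] tool x [-0.025  0.036 -0.999] jawyaw 79.0 F [-1.  -1.4  1. ] op 85.1 shift cm [ 0.25  4.29 -0.06]
turn rad (about tool x, down => +) -0.005
t: 23.25
tcp_pos: [493.8, -32.4, -1.3]
eef_rot: [145.0, 87.9, 134.0]
ft_force: [-2.7, -9.5, 4.3]
opening: 84.9
t 23.25 pos [493.8 -32.4  -1.3] tool x [-0.026  0.027 -0.999] jawyaw 78.9 F [-2.7 -9.5  4.3] op 84.9 shift cm [ 0.29  5.22 -0.08]
turn rad (about tool x, down => +) -0.007
```

View pics/s12c.png

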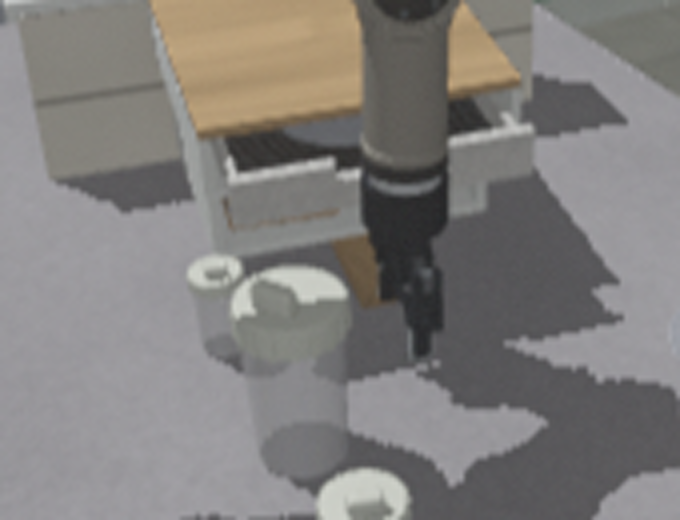

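The wedge has met the plinth edge: about 10 N with the tip about 25 mm under. I'll keep driving, a bit more firmly.

```bash
python3 -m inch '[8.5,0.05,0.7,0,0, 8.5,0.05,0.8,0,0, 8.5,0.05,0.8,0,0]'
python3 - <<'E'
from h import *
go(503,19,-3,79.3)
E
```

```text
t: 23.65
tcp_pos: [492.9, -32.8, 0.1]
eef_rot: [-170.3, 88.1, 177.8]
ft_force: [-6.4, -12.6, 8.6]
opening: 84.9
t 23.65 pos [ 4.929e+02 -3.280e+01  1.000e-01] tool x [-0.033  0.001 -0.999] jawyaw 78.1 F [ -6.4 -12.6   8.6] op 84.9 shift cm [ 0.28  5.28 -0.07]
turn rad (about tool x, down => +) -0.02
```

```bash
cat >> h.py <<'E'
d=np.array([np.cos(np.radians(79.3)),np.sin(np.radians(79.3))]); e=np.array([-d[1],d[0]]); C=np.array([513.1,73.4])
def unit(f):
    t=load(f); W=cloud(t); img=t['img'].astype(int); v,u=np.mgrid[0:384,0:512]; ok=np.isfinite(W[...,2])
    D=(W[...,:2]-C)@d; E=(W[...,:2]-C)@e
    m=ok&(img[...,2]-img[...,0]>35)&(W[...,2]>170)&(W[...,2]<230)&(D>15)&(D<270)&(abs(E)<140)
    co=np.linalg.lstsq(np.c_[D[m],E[m],np.ones(m.sum())],W[m][:,2],rcond=None)[0]; print('lean',co[0].round(4),'front z',co[2].round(1))
    m=ok&(E<-95)&(E>-130)&(D>-110)&(D<-5)&(W[...,2]>140)&(W[...,2]<190)&(img.min(-1)>95)
    print('drawer front d', np.percentile(D[m],[1,5,50]) if m.any() else None, m.sum())
    m=ok&(img[...,2]-img[...,0]>15)&(W[...,2]<45)&(D>-160)&(D<20)&(abs(E)<60)
    if m.any(): print('wedge',m.sum(),'d',np.percentile(D[m],[1,50,99]).round(1),'e',np.percentile(E[m],[1,50,99]).round(1))
E
python3 - <<'E'
from h import *
c=snap('top','t13.png');snap('side','s13.png')
for f in('t9','t11','t12','t13'): print(f);unit(f)
a=cv2.imread('pics/s13.png')[130:260,130:300];cv2.imwrite('pics/s13c.png',cv2.resize(a,None,fx=4,fy=4,interpolation=2))
a=c['img'][170:310,170:310];cv2.imwrite('pics/t13c.png',cv2.resize(a,None,fx=4,fy=4,interpolation=2))
E
```

```text
t9
lean 0.0475 front z 192.0
drawer front d [-63.64762636 -63.07689217 -56.0032007 ] 83
wedge 250 d [-110.2  -83.7  -56.1] e [-19.7   0.2  19.7]
t11
lean 0.0466 front z 192.1
drawer front d [-83.46253888 -82.67173423 -73.98755939] 99
t12
lean 0.0465 front z 192.2
drawer front d [-74.65001779 -74.07107775 -65.63832521] 94
t13
lean 0.0466 front z 192.1
drawer front d [-71.2135178  -70.71954216 -62.90420319] 92
```

View pics/s13c.png

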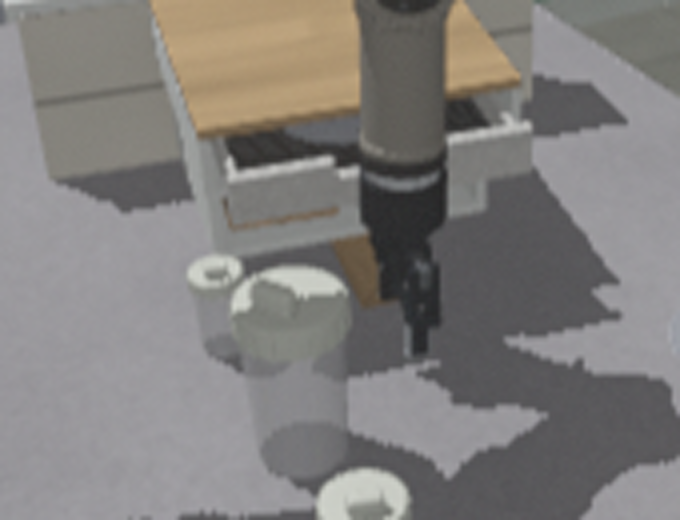

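View pics/t13c.png

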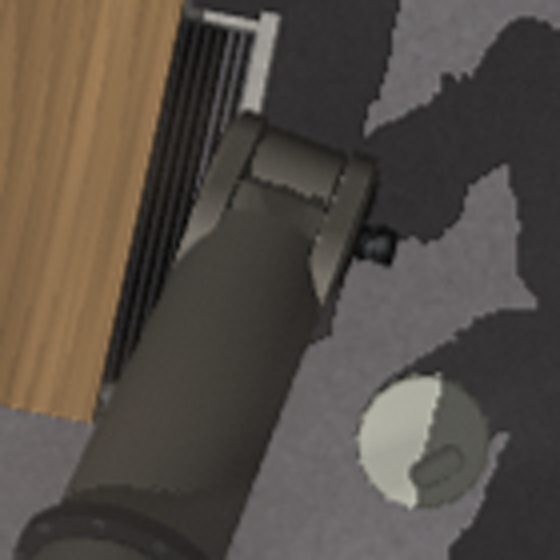

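The wedge has just met the edge: lean is still 0.0466. At this step size the arm stalls at about 14 N and the tool slowly tips forward, because each row starts from the measured pose. I'll try fewer, larger steps.

```bash
python3 -m inch '[8.5,0,1.6,0,0]'; python3 -m inch '[8.5,0,1.8,0,0]'
python3 - <<'E'
from h import *
go(503,19,-3,79.3)
snap('top','t14.png');unit('t14')
E
```

```text
t: 23.85
tcp_pos: [494.8, -28.8, 0.9]
eef_rot: [-148.3, 88.0, -160.7]
ft_force: [-3.5, -17.0, 1.8]
opening: 84.7
t: 23.95
tcp_pos: [497.6, -22.1, 1.5]
eef_rot: [-131.6, 87.6, -144.4]
ft_force: [-2.9, -17.0, 5.3]
opening: 85.0
t 23.95 pos [497.6 -22.1   1.5] tool x [-0.034 -0.024 -0.999] jawyaw 77.2 F [ -2.9 -17.    5.3] op 85.0 shift cm [ 0.33  4.14 -0.37]
turn rad (about tool x, down => +) -0.036
lean 0.0362 front z 194.8
drawer front d [-55.59745534 -55.30422582 -48.272761  ] 80
```

That works: lean is down to 0.036. But the tool now leans 1.4° forward, and finishing this way would leave the body only a few mm from the case. I'll retreat and lean the tool back by pressing the fingertips towards me against the back of the fixed tiled ledge, which tips the tool the other way.

```bash
python3 -m inch '[8.5,0,-1,0,0, 8.5,0,-3,0,0, 8.5,0,-4,0,0, 8.5,0,-3,0,0, 8.5,-2,-1,0,0, 8.5,-4,0,0,0, 8.5,-4.5,0,0,0, 8.5,-4.5,0,0,0, 8.5,-4.5,0,0,0, 8.5,-4.5,0,0,0, 8.5,-2,0,0,0, 8.5,0,0,0,0]'
python3 - <<'E'
from h import *
print(read_state()['qpos'].round(1))
go(375,583,270,79.3)
snap('top','t15.png');unit('t15')
E
```

```text
t: 25.2
tcp_pos: [478.9, -133.2, 274.5]
eef_rot: [-142.3, 87.9, -155.0]
ft_force: [0.2, -1.5, -0.6]
opening: 85.0
[-18.5  13.1  38.5  89.6  -6.7  81.6  97.7]
t 25.2 pos [ 478.9 -133.2  274.5] tool x [-0.034 -0.016 -0.999] jawyaw 77.2 F [ 0.2 -1.5 -0.6] op 85.0 shift cm [ -0.33  67.55 -25.97]
turn rad (about tool x, down => +) -0.036
lean 0.0341 front z 195.5
drawer front d [-81.46780916 -80.90608289 -71.33671547] 104
```

View pics/t15.png

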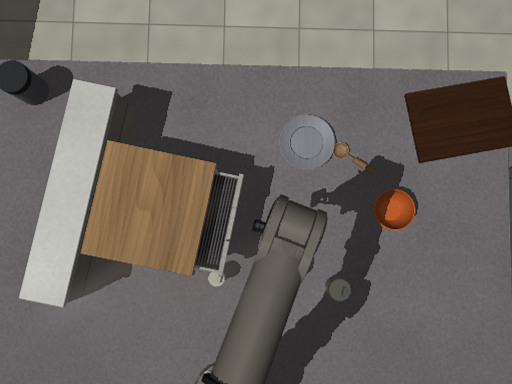

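The wedge is holding the unit partly up (lean 0.034) and everything else is in place. I'll cross above the unit to behind the ledge.

```bash
python3 -m inch '[8.5,-1,3,-1.2,0, 8.5,-1,4.2,-1.6,0, 8.5,0,4.5,-1.7,0, 8.5,0,4.5,-1.7,0, 8.5,0,4.5,-1.7,0, 8.5,0,4.5,-1.7,0, 8.5,0,4.5,-1.7,0, 8.5,0,4.5,-1.7,0, 8.5,0,4.5,-1.7,0, 8.5,0,4.5,-1.7,0, 8.5,0,4.5,-1.7,0, 8.5,0,4.5,-1.7,0, 8.5,0,4.5,-1.7,0, 8.5,0,3,-1.5,0, 8.5,0,0,0,0, 8.5,0,0,0,0]'
python3 - <<'E'
from h import *
print(read_state()['qpos'].round(1))
go(375,583,200,79.3)
E
```

```text
t: 26.85
tcp_pos: [368.1, 518.3, 246.4]
eef_rot: [-141.2, 84.3, -154.4]
ft_force: [1.1, -1.1, 0.1]
opening: 84.9
[-63.2  32.5  15.5  64.  -10.6  89.8  27.7]
t 26.85 pos [368.1 518.3 246.4] tool x [-0.09  -0.043 -0.995] jawyaw 77.0 F [ 1.1 -1.1  0.1] op 84.9 shift cm [ 4.27  6.73 -0.46]
turn rad (about tool x, down => +) -0.041
```

```bash
python3 -m inch '[8.5,0,3,0,0, 8.5,0,3.5,0,0, 8.5,0,2,0,0, 8.5,2,0,0,0, 8.5,3,0,0,0, 8.5,2,0,0,0, 8.5,0,0,0,0, 8.5,0,0,0,0]'
python3 - <<'E'
from h import *
print(read_state()['qpos'].round(1))
go(375,583,155,79.3)
snap('top','t16.png');snap('side','s16.png')
E
```

```text
t: 27.65
tcp_pos: [387.0, 583.6, 159.4]
eef_rot: [-133.6, 83.3, -147.9]
ft_force: [-0.2, -0.5, 0.7]
opening: 84.6
[-63.4  44.1  15.   56.4 -12.7  87.   25.1]
t 27.65 pos [387.  583.6 159.4] tool x [-0.099 -0.062 -0.993] jawyaw 75.9 F [-0.2 -0.5  0.7] op 84.6 shift cm [ 0.56 -0.32 -1.11]
turn rad (about tool x, down => +) -0.06
```

View pics/s16.png

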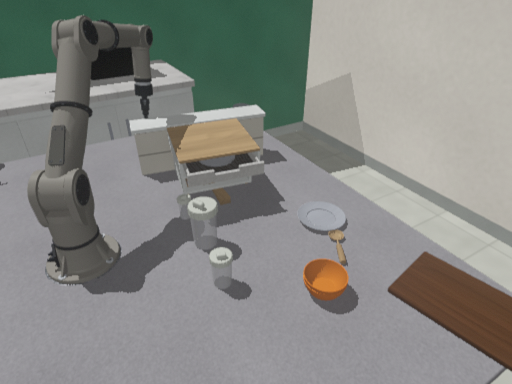

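View pics/t16.png

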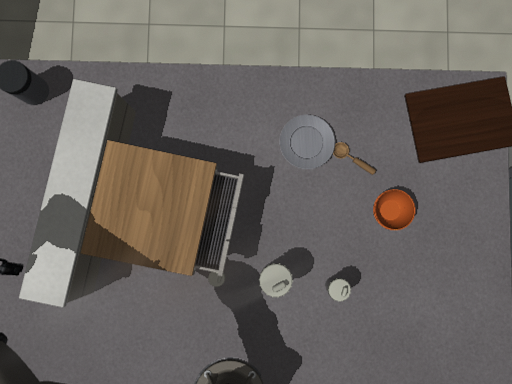

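The gripper stands behind the ledge, at (8,267) in the top view. I'll press back against the ledge.

```bash
python3 -m inch '[8.5,0.6,-0.8,0,-0.05, 8.5,0,-0.8,0,0, 8.5,0,-0.8,0,0, 8.5,0,-0.8,0,0]';  python3 -m inch '[8.5,0,-1,0,0]';  python3 -m inch '[8.5,0,-1.2,0,0]'; python3 -m inch '[8.5,0,-1.2,0,0]'; python3 -c "
from h import *
go(375,583,155,79.3)"
```

```text
t: 28.15
tcp_pos: [384.3, 568.0, 160.7]
eef_rot: [-153.7, 85.1, -164.9]
ft_force: [8.3, 19.1, -15.3]
opening: 84.9
t: 28.25
tcp_pos: [384.6, 569.0, 162.1]
eef_rot: [-170.4, 85.9, 178.6]
ft_force: [9.6, 22.0, -13.7]
opening: 84.9
t: 28.35
tcp_pos: [384.9, 570.0, 163.8]
eef_rot: [164.1, 86.2, 153.4]
ft_force: [11.0, 26.7, -14.9]
opening: 84.7
t: 28.45
tcp_pos: [385.2, 571.2, 165.6]
eef_rot: [139.8, 85.7, 129.3]
ft_force: [11.0, 23.9, -14.6]
opening: 85.1
t 28.45 pos [385.2 571.2 165.6] tool x [-0.047  0.058 -0.997] jawyaw 79.4 F [ 11.   23.9 -14.6] op 85.1 shift cm [ 1.17  0.92 -1.16]
turn rad (about tool x, down => +) 0.002
```

```bash
python3 -m inch '[8.5,0,-1.2,0,0, 8.5,0,-1.2,0,0]';  python3 -m inch '[8.5,0,-1.2,0,0, 8.5,0,-1.2,0,0]'; python3 -c "
from h import *
go(375,583,155,79.3)"
```

```text
t: 28.65
tcp_pos: [385.8, 573.4, 169.2]
eef_rot: [111.6, 83.4, 101.6]
ft_force: [9.7, 24.3, -12.7]
opening: 85.2
t: 28.85
tcp_pos: [385.9, 575.3, 173.9]
eef_rot: [99.7, 80.5, 90.1]
ft_force: [9.0, 22.8, -10.3]
opening: 85.1
t 28.85 pos [385.9 575.3 173.9] tool x [-0.     0.166 -0.986] jawyaw 80.3 F [  9.   22.8 -10.3] op 85.1 shift cm [ 1.99  0.26 -1.15]
turn rad (about tool x, down => +) 0.017
```

The tool now leans back 9.5°. Going back.

```bash
python3 -m inch '[8.5,0,1,0,0, 8.5,-3,1,0,0, 8.5,-4,0,0,0, 8.5,-4,0,0,0, 8.5,-2,0,0,0, 8.5,0,0,0,0]'; python3 -c "
from h import *
go(471,-150,275,79.3)"
```

```text
t: 29.45
tcp_pos: [389.2, 574.5, 318.8]
eef_rot: [97.6, 79.7, 87.8]
ft_force: [1.2, -0.2, 0.8]
opening: 85.2
t 29.45 pos [389.2 574.5 318.8] tool x [ 0.007  0.179 -0.984] jawyaw 80.1 F [ 1.2 -0.2  0.8] op 85.2 shift cm [ -8.63 -69.62  20.32]
turn rad (about tool x, down => +) 0.014
```

```bash
python3 -m inch '[8.5,-0.5,-3,0.9,0, 8.5,-0.5,-4.4,1.3,0, 8.5,-0.6,-4.5,1.3,0, 8.5,-0.6,-4.5,1.3,0, 8.5,-0.6,-4.5,1.3,0, 8.5,-0.6,-4.5,1.3,0, 8.5,-0.6,-4.5,1.3,0, 8.5,-0.6,-4.5,1.3,0, 8.5,-0.6,-4.5,1.3,0, 8.5,-0.6,-4.5,1.3,0, 8.5,-0.6,-4.5,1.3,0, 8.5,-0.6,-4.5,1.3,0, 8.5,-0.6,-4.5,1.3,0, 8.5,-0.5,-3,1,0, 8.5,0,-1,0,0, 8.5,0,0,0,0]'; python3 -c "
from h import *
print(read_state()['qpos'].round(1))
go(471,-150,150,79.3)"
```

```text
t: 31.05
tcp_pos: [449.0, -85.5, 270.5]
eef_rot: [100.1, 79.3, 89.8]
ft_force: [-0.8, 0.4, 0.4]
opening: 85.1
[-18.8   8.9  41.   95.5 -15.9  82.1 104.5]
t 31.05 pos [449.  -85.5 270.5] tool x [ 0.001  0.185 -0.983] jawyaw 79.4 F [-0.8  0.4  0.4] op 85.1 shift cm [10.65 -8.04  3.7 ]
turn rad (about tool x, down => +) 0.002
```

```bash
python3 -m inch '[6.5,2,-2,1.2,0, 6.5,3,-2,1.2,0, 6.5,3,-1.5,0.8,0, 6.5,3,-1.2,0.3,0, 6.5,2,-0.5,0,0, 6.5,0,0,0,0, 6.5,0,0,0,0]'; python3 -c "
from h import *
print(read_state()['qpos'].round(1))
go(484.3,-79,60,79.3)"
```

```text
t: 31.75
tcp_pos: [474.4, -119.7, 123.3]
eef_rot: [99.2, 78.5, 90.1]
ft_force: [0.4, 0.2, -0.4]
opening: 65.2
[-10.5  22.2  39.7 103.3 -26.3  67.3 120.5]
t 31.75 pos [ 474.4 -119.7  123.3] tool x [-0.    0.2  -0.98] jawyaw 80.7 F [ 0.4  0.2 -0.4] op 65.2 shift cm [7.02 2.85 0.54]
turn rad (about tool x, down => +) 0.024
```

```bash
python3 -m inch '[6.5,3,-0.3,0.1,0.02, 6.5,3,-0.3,0.1,0, 6.5,2.5,0,0.1,0, 6.5,1,0,0,0, 6.5,0.3,0,0,0, 6.5,0,0,0,0]'; python3 -c "
from h import *
go(484.3,-79,3,79.3)
snap('side','s17.png')
snap('top','t17.png');unit('t17')
a=cv2.imread('pics/s17.png')[130:280,130:320];cv2.imwrite('pics/s17c.png',cv2.resize(a,None,fx=4,fy=4,interpolation=2))
"
```

```text
t: 32.35
tcp_pos: [486.4, -100.2, 32.5]
eef_rot: [94.8, 78.3, 85.2]
ft_force: [-0.1, -0.2, 0.1]
opening: 64.7
t 32.35 pos [ 486.4 -100.2   32.5] tool x [ 0.017  0.202 -0.979] jawyaw 80.3 F [-0.1 -0.2  0.1] op 64.7 shift cm [ 3.31  1.42 -0.5 ]
turn rad (about tool x, down => +) 0.018
lean 0.0336 front z 195.6
drawer front d [-81.5426077  -80.85944112 -71.09283089] 105
```

View pics/s17c.png

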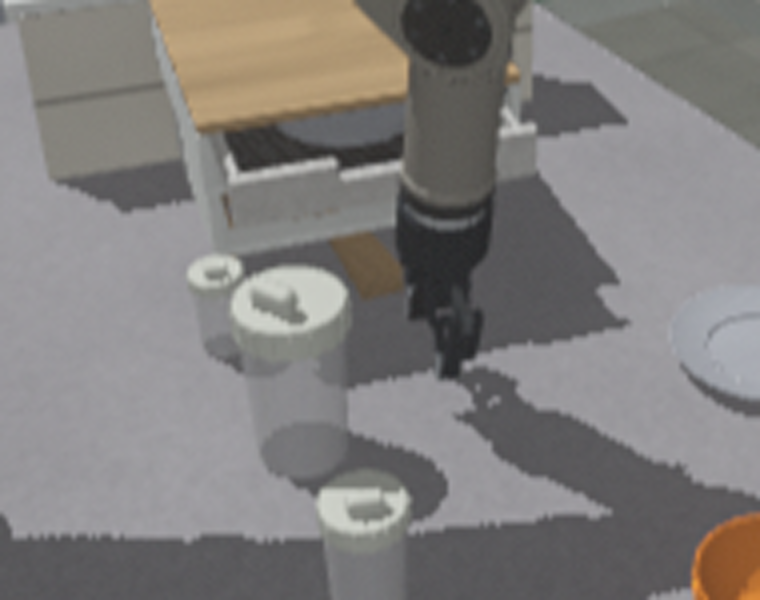

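```bash
cat >> h.py <<'E'
def wedge_side(f):
    s=load(f); W=cloud(s); img=s['img'].astype(int); D=(W[...,:2]-C)@d; E=(W[...,:2]-C)@e
    m=np.isfinite(W[...,2])&(img[...,2]-img[...,0]>18)&(W[...,2]<45)&(D>-170)&(D<60)&(abs(E)<80)
    print('wedge side',m.sum(),'d',np.percentile(D[m],[0,2,50,98]).round(1),'e',np.percentile(E[m],[2,50,98]).round(1),'zmax',np.percentile(W[m][:,2],[2,98]).round(1))
    h=m&(D<np.percentile(D[m],2)+12)
    print('heel e range',E[h].min().round(1),E[h].max().round(1))
    k=m&(W[...,2]>5)
E
python3 -c "
from h import *
wedge_side('s17')"; cd pics; python3 -c "
import cv2;a=cv2.imread('s17.png')[175:220,195:250];cv2.imwrite('x.png',cv2.resize(a,None,fx=12,fy=12,interpolation=2))"
```

```text
wedge side 189 d [-43.3 -41.5 -14.2  53.7] e [-17.7   4.1  22.4] zmax [ 1.6 29.2]
heel e range -21.0 19.3
```

View pics/x.png

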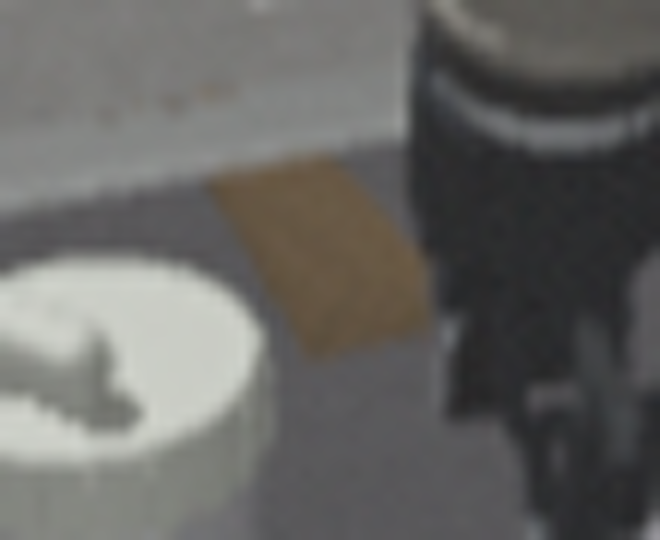

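The heel is at d = −41 and centred (e ≈ 0), with the tip about 34 mm under the plinth. I'll lower the tool and approach.

```bash
python3 -m inch '[6.5,1.3,0,-0.3,0.015, 6.5,1,0.4,-0.2,0, 6.5,0.3,0.6,-0.1,0, 6.5,0,0,0,0]'; python3 -c "
from h import *
go(495.4,-20.4,3,79.3)"
```

```text
t: 32.85
tcp_pos: [484.4, -84.6, 9.8]
eef_rot: [94.2, 78.3, 83.6]
ft_force: [0.8, -0.8, 0.0]
opening: 64.9
t 32.85 pos [484.4 -84.6   9.8] tool x [ 0.023  0.201 -0.979] jawyaw 79.3 F [ 0.8 -0.8  0. ] op 64.9 shift cm [ 1.98  6.25 -0.08]
turn rad (about tool x, down => +) 0.0
```

```bash
python3 -m inch '[6.5,0.35,1,0,0, 6.5,0.35,1.2,0,0, 6.5,0.35,1,0,0, 6.5,0.2,0.5,0,0, 6.5,0,0,0,0]'; python3 -c "
from h import *
go(495.4,-20.4,3,79.3)"
```

```text
t: 33.35
tcp_pos: [492.5, -41.5, 4.8]
eef_rot: [94.1, 78.3, 83.6]
ft_force: [0.2, 0.2, 0.3]
opening: 65.1
t 33.35 pos [492.5 -41.5   4.8] tool x [ 0.023  0.202 -0.979] jawyaw 79.5 F [0.2 0.2 0.3] op 65.1 shift cm [ 0.61  2.05 -0.09]
turn rad (about tool x, down => +) 0.003
```

```bash
python3 -m inch '[6.5,0.35,0.8,0,0, 6.5,0.25,0.6,0,0, 6.5,0,0,0,0]'; python3 -c "
from h import *
go(495.4,-20.4,3,79.3)"; python3 -m inch '[6.5,0.2,0.8,0,0]'; python3 -c "
from h import *
go(495.4,-20.4,3,79.3)
snap('side','s18.png');wedge_side('s18')
a=cv2.imread('pics/s18.png')[150:250,180:280];cv2.imwrite('pics/s18c.png',cv2.resize(a,None,fx=6,fy=6,interpolation=2))"
```

```text
t: 33.65
tcp_pos: [495.7, -26.2, 1.8]
eef_rot: [93.8, 78.3, 83.3]
ft_force: [0.4, 0.1, 1.9]
opening: 64.8
t 33.65 pos [495.7 -26.2   1.8] tool x [ 0.024  0.201 -0.979] jawyaw 79.4 F [0.4 0.1 1.9] op 64.8 shift cm [-0.    0.57 -0.14]
turn rad (about tool x, down => +) 0.002
t: 33.75
tcp_pos: [497.4, -19.8, 1.6]
eef_rot: [93.6, 78.4, 82.9]
ft_force: [-0.7, -2.3, 2.3]
opening: 64.9
t 33.75 pos [497.4 -19.8   1.6] tool x [ 0.025  0.199 -0.98 ] jawyaw 79.3 F [-0.7 -2.3  2.3] op 64.9 shift cm [-0.16 -0.07 -0.19]
turn rad (about tool x, down => +) -0.0
wedge side 125 d [-41.8 -39.7  -3.6  55.1] e [-6.5 12.2 22.5] zmax [ 1.9 28.7]
heel e range 1.8 20.3
```

View pics/s18c.png

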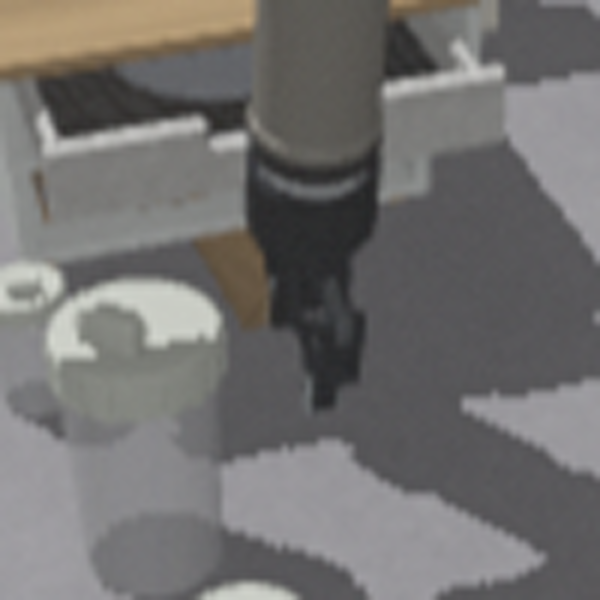

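Contact with the heel: 2–3 N at d ≈ −41. Pushing firmly now.

```bash
python3 -m inch '[6.5,0.3,1.6,-0.1,0]'; python3 -m inch '[6.5,0.3,1.8,-0.1,0]'; python3 -c "
from h import *
go(503,19,3,79.3)
snap('top','t19.png');unit('t19')"
```

```text
t: 33.9
tcp_pos: [500.1, -4.0, 2.1]
eef_rot: [93.2, 78.5, 82.5]
ft_force: [0.3, -2.1, 2.4]
opening: 65.1
t: 34.0
tcp_pos: [502.7, 7.0, 2.5]
eef_rot: [92.3, 79.1, 81.3]
ft_force: [-3.1, -13.9, 0.3]
opening: 65.4
t 34.0 pos [502.7   7.    2.5] tool x [ 0.029  0.187 -0.982] jawyaw 79.0 F [ -3.1 -13.9   0.3] op 65.4 shift cm [ 0.17  1.17 -0.2 ]
turn rad (about tool x, down => +) -0.005
lean 0.0242 front z 198.1
drawer front d [-53.20411679 -52.58852638 -45.59145413] 82
```

Lean is down to 0.024, the wedge is moving smoothly and there's ample drawer clearance. Continuing.

```bash
python3 -m inch '[6.5,0.3,1.8,-0.1,0]'; python3 -m inch '[6.5,0.3,1.8,-0.1,0]'; python3 -c "
from h import *
go(503,19,3,79.3)
snap('top','t20.png');unit('t20')"
```

```text
t: 34.15
tcp_pos: [505.2, 18.4, 2.8]
eef_rot: [91.5, 79.6, 80.2]
ft_force: [-2.6, -15.5, 4.2]
opening: 64.7
t: 34.25
tcp_pos: [508.0, 27.4, 3.1]
eef_rot: [90.1, 80.3, 78.5]
ft_force: [-3.6, -15.8, 7.8]
opening: 65.1
t 34.25 pos [508.   27.4   3.1] tool x [ 0.033  0.165 -0.986] jawyaw 78.4 F [ -3.6 -15.8   7.8] op 65.1 shift cm [-0.14 -0.91 -0.33]
turn rad (about tool x, down => +) -0.016
lean 0.005 front z 203.3
drawer front d [-32.05876963 -31.55892873 -26.02393579] 61
```

Nearly level (0.005). Now the final jam, watching the force.

```bash
python3 -m inch '[6.5,0.2,1.4,-0.1,0]'; python3 -m inch '[6.5,0.2,1.5,-0.1,0]'; python3 -c "
from h import *
go(503,19,3,79.3)
snap('top','t21.png');unit('t21')"
```

```text
t: 34.4
tcp_pos: [510.2, 34.1, 3.6]
eef_rot: [88.9, 80.9, 77.0]
ft_force: [-4.8, -18.7, 6.0]
opening: 64.8
t: 34.5
tcp_pos: [510.5, 34.7, 4.1]
eef_rot: [87.9, 81.9, 75.6]
ft_force: [-14.0, -29.2, 18.6]
opening: 65.3
t 34.5 pos [510.5  34.7   4.1] tool x [ 0.035  0.136 -0.99 ] jawyaw 77.7 F [-14.  -29.2  18.6] op 65.3 shift cm [-0.13 -1.69 -0.39]
turn rad (about tool x, down => +) -0.028
lean -0.0007 front z 205.0
drawer front d [-21.24390307 -21.14713336 -16.01470241] 52
```

It's jammed: about 31 N and level. I'll hold it pressed briefly, then back off.

```bash
python3 -m inch '[6.5,0,1.1,-0.1,0]'; python3 -m inch '[6.5,0,1.1,-0.1,0]';python3 -m inch '[6.5,0,1,0,0]'; python3 -c "
from h import *
go(503,19,3,79.3)"
```

```text
t: 34.65
tcp_pos: [509.8, 33.8, 5.3]
eef_rot: [87.3, 82.7, 74.5]
ft_force: [-2.4, -12.9, -2.5]
opening: 65.3
t: 34.75
tcp_pos: [509.4, 33.8, 5.8]
eef_rot: [86.4, 83.5, 73.1]
ft_force: [-3.3, -15.9, -1.0]
opening: 65.1
t: 34.85
tcp_pos: [509.2, 33.5, 6.2]
eef_rot: [86.3, 84.2, 72.7]
ft_force: [-6.4, -13.6, 4.0]
opening: 64.8
t 34.85 pos [509.2  33.5   6.2] tool x [ 0.03   0.096 -0.995] jawyaw 76.4 F [ -6.4 -13.6   4. ] op 64.8 shift cm [ 0.16 -1.58 -0.26]
turn rad (about tool x, down => +) -0.051
```

```bash
python3 -m inch '[6.5,0,1.7,-0.1,0]'; python3 -m inch '[6.5,0,1.7,-0.1,0]'; python3 -c "
from h import *
go(503,19,3,79.3)
snap('top','t22.png');unit('t22')"
```

```text
t: 34.95
tcp_pos: [508.8, 33.8, 7.0]
eef_rot: [85.2, 85.4, 71.0]
ft_force: [-10.0, -32.1, 8.1]
opening: 65.1
t: 35.05
tcp_pos: [508.2, 33.3, 7.8]
eef_rot: [83.7, 86.6, 68.9]
ft_force: [-10.5, -26.1, 9.8]
opening: 65.1
t 35.05 pos [508.2  33.3   7.8] tool x [ 0.021  0.055 -0.998] jawyaw 75.2 F [-10.5 -26.1   9.8] op 65.1 shift cm [ 0.39 -1.54 -0.14]
turn rad (about tool x, down => +) -0.071
lean -0.0007 front z 204.9
drawer front d [-11.46606169 -11.13919039  -9.03769977] 22
```

That pressed 27–33 N, the unit is level and the drawer is about 11 mm out, so not shut early. Backing off.

```bash
python3 -m inch '[6.5,0,-0.5,0,0, 6.5,0,-2,0,0, 6.5,0,-4,0,0, 6.5,0,-4,0,0, 6.5,0,-3,0,0, 6.5,0,0,0,0]'; python3 -c "
from h import *
print(read_state()['qpos'].round(1))
go(503,-60,142,79.3)
snap('top','t23.png');unit('t23');snap('side','s23.png');wedge_side('s23')"
```

```text
t: 35.7
tcp_pos: [472.1, -103.9, 0.2]
eef_rot: [81.9, 86.9, 67.0]
ft_force: [-0.4, 0.4, 0.0]
opening: 65.1
[-17.5  29.8  38.9 114.2 -30.5  45.7 114.9]
t 35.7 pos [ 4.721e+02 -1.039e+02  2.000e-01] tool x [ 0.021  0.05  -0.999] jawyaw 75.1 F [-0.4  0.4  0. ] op 65.1 shift cm [-13.87   5.8    1.97]
turn rad (about tool x, down => +) -0.073
lean -0.0005 front z 204.9
drawer front d [-9.474442   -9.44630426 -8.38088815] 16
wedge 16 d [0.7 2.3 3.5] e [-18.6  -1.3  14.1]
wedge side 75 d [-1.5 -0.7 18.3 53.9] e [-7.3 10.9 18.9] zmax [ 1.5 29.9]
heel e range 1.6 15.3
```

View pics/s23.png

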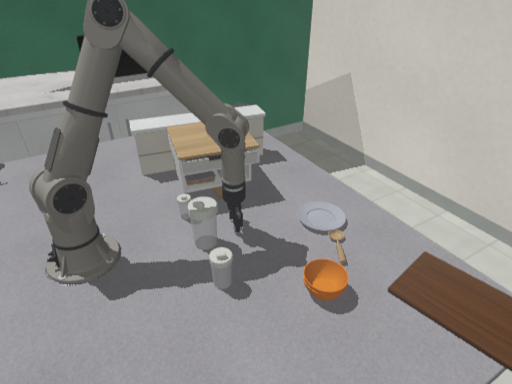

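The unit stays level with the wedge in place (heel at d ≈ 0), and the drawer is about 9 mm out. I'll raise the tool to the height of the drawer front and push it shut gently.

```bash
python3 -m inch '[8.5,-3,0,0,0, 8.5,-4,0,0.3,-0.07, 8.5,-4,0,0.3,0, 8.5,-2.5,0,0.2,0, 8.5,-0.4,0,0,0, 8.5,0,0,0,0]'; python3 -c "
from h import *
go(500,0,142,79.3)"
```

```text
t: 36.4
tcp_pos: [480.4, -94.8, 141.9]
eef_rot: [85.4, 86.3, 76.1]
ft_force: [0.3, 0.2, -1.1]
opening: 84.7
t 36.4 pos [480.4 -94.8 141.9] tool x [ 0.016  0.063 -0.998] jawyaw 80.7 F [ 0.3  0.2 -1.1] op 84.7 shift cm [0.62 9.65 0.39]
turn rad (about tool x, down => +) 0.024
```

```bash
python3 -m inch '[8.5,0.1,2,0,0, 8.5,0.2,2.5,0,0, 8.5,0.1,2,0,0, 8.5,0,0.5,0,0, 8.5,0,0,0,0]'; python3 -c "
from h import *
go(503,16,142,79.3)"
```

```text
t: 36.9
tcp_pos: [487.6, -18.2, 135.5]
eef_rot: [96.5, 86.3, 87.5]
ft_force: [-0.3, 0.2, -0.3]
opening: 84.7
t 36.9 pos [487.6 -18.2 135.5] tool x [ 0.003  0.064 -0.998] jawyaw 81.0 F [-0.3  0.2 -0.3] op 84.7 shift cm [-0.43  3.66  0.98]
turn rad (about tool x, down => +) 0.029
```

```bash
python3 -m inch '[8.5,-0.5,0.6,0.3,0, 8.5,-0.4,0.6,0.3,0, 8.5,0,0.5,0,0, 8.5,0,0,0,0]'; python3 -c "
from h import *
go(503,16,144,79.3)"
```

```text
t: 37.3
tcp_pos: [495.9, -4.5, 145.1]
eef_rot: [98.6, 86.4, 89.3]
ft_force: [-0.5, 0.9, -0.1]
opening: 84.9
t 37.3 pos [495.9  -4.5 145.1] tool x [ 0.001  0.063 -0.998] jawyaw 80.7 F [-0.5  0.9 -0.1] op 84.9 shift cm [0.24 2.12 0.37]
turn rad (about tool x, down => +) 0.025
```

```bash
for i in 1 2; do python3 -m inch '[8.5,0,0.4,0,0, 8.5,0,0.4,0,0]' | grep -E "pos|force"; done; for i in 1 2; do python3 -m inch '[8.5,0,0.3,0,0]' | grep -E "pos|force"; done; python3 -c "
from h import *
go(503,16,144,79.3)
snap('top','t24.png');unit('t24')"
```

```text
tcp_pos: [497.3, 2.4, 145.9]
ft_force: [-0.6, -0.9, 0.5]
tcp_pos: [498.6, 10.6, 146.4]
ft_force: [-0.4, -0.6, -0.1]
tcp_pos: [499.1, 14.0, 146.6]
ft_force: [0.2, -0.6, 0.7]
tcp_pos: [499.4, 15.7, 146.8]
ft_force: [-1.8, -7.5, 2.6]
t 37.9 pos [499.4  15.7 146.8] tool x [ 0.001  0.06  -0.998] jawyaw 80.6 F [-1.8 -7.5  2.6] op 84.6 shift cm [0.29 0.07 0.35]
turn rad (about tool x, down => +) 0.022
lean -0.0011 front z 205.0
drawer front d None 0
```

```bash
python3 -m inch '[8.5,0,0.3,0,0, 8.5,0,0.2,0,0, 8.5,0,0.2,0,0, 8.5,0,-0.5,0,0, 8.5,0,-2,0,0, 8.5,0,-3.5,0,0, 8.5,0,-4,0,0, 8.5,0,-4,0,0, 8.5,-2,-3,0,0, 8.5,-3,-3,0,0, 8.5,-3,0,0,0, 8.5,-2,0,0,0, 8.5,0,0,0,0, 8.5,0,0,0,0]'; python3 -c "
from h import *
go(503,16,144,79.3)
snap('top','t25.png');unit('t25');snap('side','s25.png');wedge_side('s25')
a=cv2.imread('pics/s25.png')[110:300,140:350];cv2.imwrite('pics/s25c.png',cv2.resize(a,None,fx=3.1,fy=3.1,interpolation=2))"
```

```text
t: 39.35
tcp_pos: [469.3, -183.7, 237.1]
eef_rot: [94.8, 86.2, 85.6]
ft_force: [0.1, 0.2, -0.3]
opening: 85.4
t 39.35 pos [ 469.3 -183.7  237.1] tool x [ 0.005  0.065 -0.998] jawyaw 80.8 F [ 0.1  0.2 -0.3] op 85.4 shift cm [10.61 19.6   0.21]
turn rad (about tool x, down => +) 0.027
lean -0.001 front z 205.0
drawer front d None 0
wedge 36 d [0.8 3.3 7.2] e [-21.7  -2.4  14.5]
wedge side 132 d [-1.5 -0.5  8.7 54.7] e [-21.    0.4  18.7] zmax [ 1.4 29.7]
heel e range -23.0 15.9
```

View pics/s25c.png

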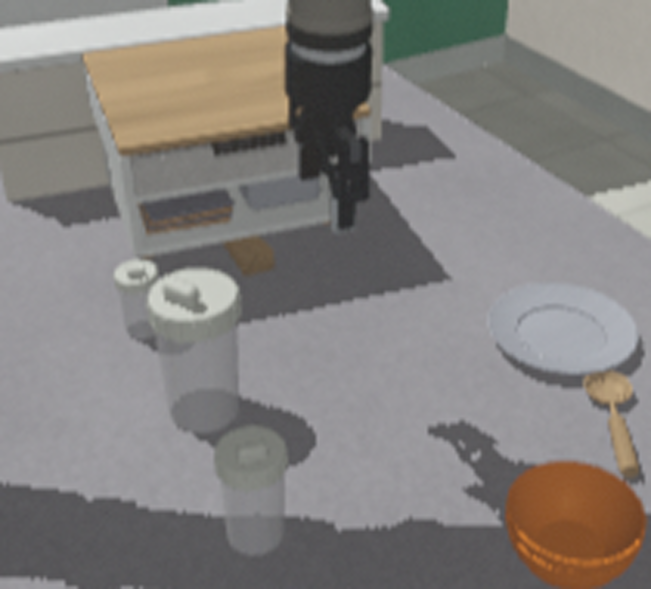

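View pics/t25.png

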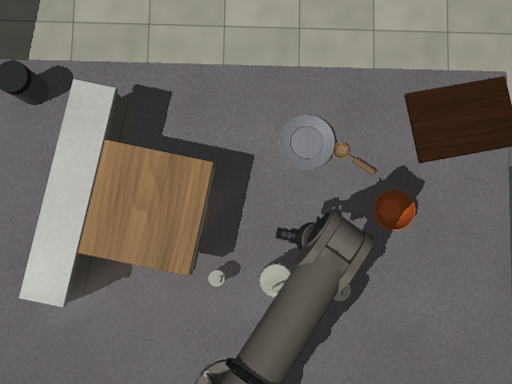

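Run:
```python
from h import *
s=load('s25');W=cloud(s);D=(W[...,:2]-C)@d;E=(W[...,:2]-C)@e;Z=W[...,2]
for n,(e0,e1,z0,z1) in dict(drawerL=(60,125,147,180),case_below=(60,125,134,140),case_top=(60,125,193,202)).items():
    m=(E>e0)&(E<e1)&(Z>z0)&(Z<z1)&(D<40)&(D>-60); print(n,m.sum(),np.percentile(D[m],[10,50,90]).round(1) if m.any() else None)
# cup
P=W[(abs(W[...,0]-325)<60)&(abs(W[...,1]+309)<60)&(Z>70)]
print('cup lid',len(P),cv2.minEnclosingCircle(P[:,:2].astype(np.float32)),P[:,2].max())
P=W[(abs(W[...,0]-325)<60)&(abs(W[...,1]+309)<60)&(Z>6)&(Z<40)]
print('cup foot',len(P),P.mean(0),cv2.minEnclosingCircle(P[:,:2].astype(np.float32)))
```

```text
drawerL 158 [-6.3 -4.1 -1.1]
case_below 25 [-2.   0.7  2.9]
case_top 33 [-1.5  0.8  3.4]
cup lid 485 ((325.07611083984375, -305.6415100097656), 32.5594367980957) 124.23634147817995
cup foot 157 [ 317.28904723 -323.16323167   22.90512633] ((323.9576721191406, -305.8408203125), 26.755104064941406)
```

The drawer looks shut, but the depth data puts its panel about 4–5 mm proud, which is too close to the limit. The knuckles may have met the case lintel first. I'll push once more with closed fingers turned sideways, so that only the tips lead.

```bash
python3 -m inch '[4,0,0,0,0.143, 2,0,0,0,0.143, 0,0,0,0,0.143, 0,0,0,0,0.143, 0,0,0,0,0.143, 0,0,0,0,0.143, 0,0,0,0,0.143, 0,0,0,0,0.143, 0,0,0,0,0.143, 0,0,0,0,0.143, 0,0,0,0,0.143, 0,0,0,0,0]'; python3 -c "
from h import *
print(read_state()['qpos'].round(1))
go(505.7,34,150,-10.7)"
```

```text
t: 40.65
tcp_pos: [464.0, -168.4, 219.8]
eef_rot: [-151.3, 85.2, 106.5]
ft_force: [-0.1, 0.1, -0.1]
opening: 0.0
[-28.9  24.1  68.   95.3 -25.4  80.4  31.2]
t 40.65 pos [ 464.  -168.4  219.8] tool x [-0.024  0.08  -0.997] jawyaw -12.1 F [-0.1  0.1 -0.1] op 0.0 shift cm [  8.48   0.11 -20.1 ]
turn rad (about tool x, down => +) -0.025
```

```bash
python3 -m inch '[0,2.5,0,-0.2,-0.025, 0,3,0,-0.5,0, 0,1,0,-1,0, 0,0,0,-1,0, 0,0,0,0,0]'; python3 -c "
from h import *
print(read_state()['qpos'].round(1))
go(503,16,150,-10.7)"
```

```text
t: 41.15
tcp_pos: [467.3, -132.5, 153.3]
eef_rot: [-151.9, 85.1, 108.3]
ft_force: [-0.9, 1.1, 0.4]
opening: 0.1
[-31.2  26.5  65.  102.3 -28.5  72.2  32.6]
t 41.15 pos [ 467.3 -132.5  153.3] tool x [-0.027  0.081 -0.996] jawyaw -9.8 F [-0.9  1.1  0.4] op 0.1 shift cm [  1.44   1.01 -15.17]
turn rad (about tool x, down => +) 0.016
```

```bash
python3 -m inch '[0,0.2,0.2,-2.5,0.015, 0,0.3,0.2,-3,0, 0,0.3,0.2,-3,0, 0,0.2,0.2,-3,0, 0,0.1,0.1,-1.5,0, 0,0,0,0,0]'; python3 -c "
from h import *
print(read_state()['qpos'].round(1))
go(505.7,34,150,-10.7)"
```

```text
t: 41.75
tcp_pos: [506.0, -4.4, 159.0]
eef_rot: [-160.0, 85.5, 99.4]
ft_force: [0.8, -0.2, -0.3]
opening: 0.2
[-45.7  27.3  65.2 100.7 -30.2  71.9  17.5]
t 41.75 pos [506.   -4.4 159. ] tool x [-0.013  0.077 -0.997] jawyaw -10.5 F [ 0.8 -0.2 -0.3] op 0.2 shift cm [ 1.2  -0.71 -3.69]
turn rad (about tool x, down => +) 0.004
```

```bash
python3 -m inch '[0,0.5,-0.3,-1.2,0, 0,0.5,-0.2,-1.2,0, 0,0.1,0,-0.8,0, 0,0,0,0,0]'|grep -E 'pos|force'; for i in 1 2; do python3 -m inch '[0,0.03,0,-0.5,0, 0,0.03,0,-0.5,0]'|grep -E 'pos|force';done
```

```text
tcp_pos: [506.7, 26.7, 150.9]
ft_force: [-0.2, 0.3, -0.0]
tcp_pos: [508.3, 35.2, 151.0]
ft_force: [1.0, 0.1, 0.5]
tcp_pos: [510.5, 45.1, 151.3]
ft_force: [0.4, -0.2, -0.5]
```

```bash
for i in 1 2 3 4 5 6; do python3 -m inch '[0,0.03,0,-0.35,0]'|grep -E 'pos|force';done
```

```text
tcp_pos: [511.3, 49.0, 151.3]
ft_force: [-0.0, 0.6, -0.4]
tcp_pos: [512.1, 52.8, 151.3]
ft_force: [0.2, 0.2, 0.9]
tcp_pos: [512.8, 56.5, 151.2]
ft_force: [-0.1, 0.6, -0.1]
tcp_pos: [513.6, 60.1, 151.2]
ft_force: [-0.1, -0.2, -0.6]
tcp_pos: [514.2, 63.1, 151.1]
ft_force: [-1.6, -7.2, 1.7]
tcp_pos: [514.1, 63.0, 151.1]
ft_force: [-3.8, -9.1, 3.5]
```

A firm stop with the tip face at d ≈ 0 to +1. Retreating and checking.

```bash
python3 -m inch '[0,0,0,-0.3,0, 0,0,0,-0.2,0, 0,0,0,0.6,0, 0,0,0,2,0, 0,0,0,4,0, 0,0,0,4,0, 0,-1,0,4,0, 0,-3,0,3,0, 0,-3,0,0,0, 0,-1,0,0,0, 0,0,0,0,0, 0,0,0,0,0]'
python3 - <<'E'
from h import *
snap('top','t26.png');unit('t26');snap('side','s26.png');wedge_side('s26')
s=load('s26');W=cloud(s);D=(W[...,:2]-C)@d;E=(W[...,:2]-C)@e;Z=W[...,2]
for n,(e0,e1,z0,z1) in dict(drawerL=(60,125,147,180),case_below=(60,125,134,140),case_top=(60,125,193,202)).items():
    m=(E>e0)&(E<e1)&(Z>z0)&(Z<z1)&(D<40)&(D>-60); print(n,m.sum(),np.percentile(D[m],[10,50,90]).round(1) if m.any() else None)
print(read_state()['ft_force'],read_state()['t'])
E
```

```text
t: 44.35
tcp_pos: [481.7, -113.4, 221.3]
eef_rot: [-162.0, 85.9, 97.1]
ft_force: [0.8, -1.0, -0.7]
opening: -0.2
lean -0.0011 front z 205.0
drawer front d None 0
wedge 54 d [ 1.   5.4 11.1] e [-23.2  -2.1  15.6]
wedge side 133 d [-3.7 -1.6  8.5 54.9] e [-21.4  -0.2  18.9] zmax [ 0.2 30. ]
heel e range -22.0 15.7
drawerL 150 [-2.1  0.7  3.2]
case_below 24 [-0.6  1.3  3.4]
case_top 35 [-1.2  1.5  3.7]
[ 1.25976609 -0.43398347 -0.14248398] 44.45
```

View pics/s26.png

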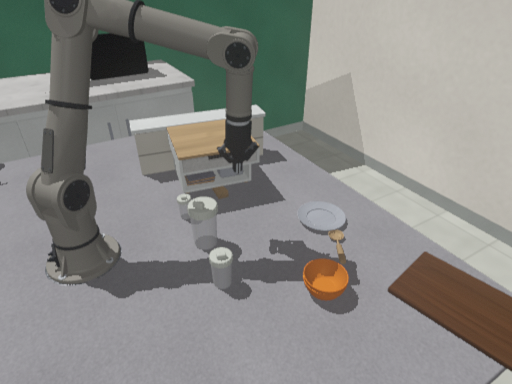

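```bash
python3 -c "
from h import *
close_job(); print(read_state()['t'])"
```

```text
the job is handed in; nothing more can be done
the job is handed in; nothing more can be done
```

The job is handed in at about 44 s of the 70 s. By my last checks every condition is met, except the grip on the wedge, which I couldn't measure.

**What I did**
- **Cup:** I took the middle-sized cup out of the drawer by its lid and stood it on bare worktop at about (325, −306) mm.
- **Wedge:** I slid it thin end first under the middle of the plinth edge. The rows cannot tilt the tool, so I leaned it back about 10° by pressing the fingertips against the rear of the fixed ledge. I then pushed the heel with the back of one open finger until it jammed, with peaks of about 27–33 N. That is above the suggested 20–25 N.
- **Drawer:** I pushed it shut only after the unit was level.

**Last checks**

| Check | Result |
|---|---|
| Lean of the unit | about −0.001 rad (level), unchanged after I let go |
| Wedge | heel level with the case front, so about 74 mm is under the plinth; centred to within a few mm |
| Drawer | flush with the case to within about 1 mm, and still flush after I backed away |
| Cup | upright, lid and foot centred within about 1 mm |
| Bowls, plate, spoon | look unmoved in the pictures |
| Robot | touching nothing |

**What failed or is unproven**
- The first vertical push on the wedge stalled and tipped the tool forward, which is why I leaned it back.
- After the first shutting push, the depth data showed the drawer still 4–5 mm out. I pushed it again with closed fingertips, which brought it flush.
- The wedge's grip can't be measured directly. That it exceeds 9 N is inferred from how hard I pushed and from the unit staying level.

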